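# Mooncake die changeover

## Robot

A 6-joint arm with a two-finger parallel gripper is mounted at the origin on the work surface. World frame = base frame: x ahead of the robot, y to its left, z up, the work surface at z = 0. Lengths are in m, angles in degrees, forces in N, time in s.
With the tool pointing down it reaches from about 0.3 to 0.875 m from the base axis. Payload 6.4 kg.
Tool frame: the origin (TCP) lies at the very end of the fingers, on their centre line; the grasp point (between the pads) lies 19 mm behind it (bot.grip_depth is the distance from the TCP to the grasp point, in m); z points along the fingers, y is the line along which they close (so a half turn about z gives the same grasp; the last joint's range is limited). The gripper opens to 85 mm and grips with 20 to 120 N. Pads are 22 mm wide; open, the fingers measure 114 mm over their backs; the gripper's body (76 mm by 85 mm) begins 54 mm behind the grasp point. The pads swing forward as they close: fully open they stand 13 mm farther back than shut.
Start: joints at [64.154, 10.359, 92.074, -0, 77.567, -11.82], TCP at [0.139, 0.558, 0.231] pointing down, gripper open.
Joint ranges: [-171.53, 171.53], [-51.25, 118.39], [17.06, 147.69], [-65.23, 245.23], [0, 150.52], [-178.68, 178.68]. Speed limits (degrees/s): [147.25, 147.25, 172.46, 180, 180, 180].

## Interface

Orientations are given as a 3x3 rotation matrix whose columns are the frame's x, y, z axes.
In Python, from station import bot gives the robot as it stands. The module is installed in compiled form; this text tells all that it offers.
- The arm moves only by the tool servo_tool, never from a script. Its argument "targets" is a list of rows, each a list of 7 numbers: the turn, a rotation vector about the world's x, y, z normalised to -1 to 1, where 1 is 0.5 rad, then the shift along the world's x, y, z normalised to -1 to 1, where 1 is 20 mm, then the opening, from 0 (shut) to 1 (fully open). In form: [[wx, wy, wz, dx, dy, dz, hand], ...]. A call has 1 to 5 rows; each row shifts and turns the commanded pose from where the row before left it; what a row does not reach is not made up. A row lasts 1/10 s, in which the tool goes at most 50 mm and 8.59 degrees, less where a joint would pass 70% of its speed; a pose out of reach is approached as far as the arm can. A call with a number of a shift or a turn outside -1 to 1 is refused whole. A call with a gripper value outside its range is refused whole. The fingers move at their own pace and stop on an object; "grip_force" is the grip in N (left out, the last holds). Time passes only in rows, so rows that do not move let the fingers close. It gives the time, the measured TCP pose, the force, the opening and the grip force at its end, in the units of the state.
- bot.state(): the state, without advancing time (a new reading comes with each control period).
- bot.read_camera(name): name is "side" or "top" or "wrist"; returns a dict with "color" (400x640x3 uint8, red, green, blue), "camera_matrix" (3x3 intrinsics, pixels), "dist" ([k1, k2, p1, p2, k3] as OpenCV has them; the pictures are not rectified), "pose" (4x4, takes a point from camera to world coordinates). Camera axes: x right, y down, z forward; pixel columns grow to the right and rows downward; lengths in m; the calibration is good to about 2 mm. A picture is of the moment at which its call begins. There is no depth.
- bot.close_job(): hands the job in; it is judged then, once.
The state is a dict: "time": time; "qpos": joint angles; "qvel": joint speeds; "effort": joint torques, N m; "eef_pos": TCP position; "orientation": TCP orientation; "wrist_force": force on the tool from outside, world axes, zero at the start; "wrist_torque": the same for the moment, N m; "width": opening from 0.0 (shut) to 1.0 (fully open); "grasp_force": force on a finger pad.
Only numpy, scipy, OpenCV 4.12 (cv2) and the standard library are available. Lean on these libraries where they do the work, as an engineer would, in place of code of your own. Each camera call takes 0.05 s, during which the arm holds its last target. There are 200 camera calls.

## Task

Change over the die bed for the next batch: first throw its locking lever fully open, then lift off every grey blanking plate and set it flat on the bare table, knob up. Pull each white die on the storage rail straight up out of its sprung catches, take the loose one on the table too, and lower every die, stamp up, over the two pins of a bed station (any, one each) until fully flush; when all this is done throw the lever fully back to locked. Leave the bowl, tin, scraper and brush where they are.

Things in the scene. Friction and masses are not known exactly. Their poses are not given: they have to be found in the camera images.
- die_a: White plastic die, 200 g: plate 96 (x) x 64 (y) x 10 mm with a round fluted stamp, 48 mm across and 30 mm high, centred on top (the grip: fingers closing along the die's y, tips a few mm above the plate). Two through holes 12.5 mm across at x = +37, -37 mm. Origin: centre of underside, z up through the stamp. A half turn about z changes nothing. Starts clipped in a bay of the rail, or absent.
- die_b: White plastic die, 200 g: plate 96 (x) x 64 (y) x 10 mm with a round fluted stamp, 48 mm across and 30 mm high, centred on top (the grip: fingers closing along the die's y, tips a few mm above the plate). Two through holes 12.5 mm across at x = +37, -37 mm. Origin: centre of underside, z up through the stamp. A half turn about z changes nothing. Starts clipped in a bay of the rail, or absent.
- die_c: White plastic die, 200 g: plate 96 (x) x 64 (y) x 10 mm with a round fluted stamp, 48 mm across and 30 mm high, centred on top (the grip: fingers closing along the die's y, tips a few mm above the plate). Two through holes 12.5 mm across at x = +37, -37 mm. Origin: centre of underside, z up through the stamp. A half turn about z changes nothing. Starts clipped in a bay of the rail, or absent.
- die_d: White plastic die, 200 g: plate 96 (x) x 64 (y) x 10 mm with a round fluted stamp, 48 mm across and 30 mm high, centred on top (the grip: fingers closing along the die's y, tips a few mm above the plate). Two through holes 12.5 mm across at x = +37, -37 mm. Origin: centre of underside, z up through the stamp. A half turn about z changes nothing. Starts loose on the table, stamp up.
- blank_0: Grey plastic blanking plate, 120 g, starts seated over the two pins of a bed station, or is absent: plate 96 (x) x 64 (y) x 10 mm with the same two holes as a die, and centred on top a plain round knob 30 mm across and 25 mm high (35 mm over all). Origin: centre of the underside, z up through the knob.
- blank_1: Grey plastic blanking plate, 120 g, starts seated over the two pins of a bed station, or is absent: plate 96 (x) x 64 (y) x 10 mm with the same two holes as a die, and centred on top a plain round knob 30 mm across and 25 mm high (35 mm over all). Origin: centre of the underside, z up through the knob.
- blank_2: Grey plastic blanking plate, 120 g, starts seated over the two pins of a bed station, or is absent: plate 96 (x) x 64 (y) x 10 mm with the same two holes as a die, and centred on top a plain round knob 30 mm across and 25 mm high (35 mm over all). Origin: centre of the underside, z up through the knob.
- blank_3: Grey plastic blanking plate, 120 g, starts seated over the two pins of a bed station, or is absent: plate 96 (x) x 64 (y) x 10 mm with the same two holes as a die, and centred on top a plain round knob 30 mm across and 25 mm high (35 mm over all). Origin: centre of the underside, z up through the knob.
- rail: Fixed aluminium rail along its y, 310 mm, top 30 mm above the table (a die's underside; die x along rail x); origin on the table, mid. Bays at y = -100, 0, 100 mm; 160 mm wide over all. Catches at x = +-51 mm, 24 mm above the rail's top: sprung rollers overhang the die's ends 3 mm and give way (3 to 5 N each) to a straight upward pull of about 10 N plus weight; free once raised 15 mm.
- bed: Die bed, fixed: flat steel plate 230 (x) x 210 (y) x 14 mm, origin on the table under its centre, with four stations in two rows of two, each with two upright pins, and the locking lever on a foot beyond its -y edge.
- station0 (a point): Centre of a die station, on the bed's top face (14 mm above the table), at bed x, y = -55, +50 mm; axes are those of the bed. Its two steel pins, 9 mm across, stand at x = +37 and -37 mm from it and rise 22 mm above the bed, the last 8 mm tapering to a 3 mm tip.
- station1 (a point): Centre of a die station, on the bed's top face (14 mm above the table), at bed x, y = -55, -50 mm; axes are those of the bed. Its two steel pins, 9 mm across, stand at x = +37 and -37 mm from it and rise 22 mm above the bed, the last 8 mm tapering to a 3 mm tip.
- station2 (a point): Centre of a die station, on the bed's top face (14 mm above the table), at bed x, y = +55, +50 mm; axes are those of the bed. Its two steel pins, 9 mm across, stand at x = +37 and -37 mm from it and rise 22 mm above the bed, the last 8 mm tapering to a 3 mm tip.
- station3 (a point): Centre of a die station, on the bed's top face (14 mm above the table), at bed x, y = +55, -50 mm; axes are those of the bed. Its two steel pins, 9 mm across, stand at x = +37 and -37 mm from it and rise 22 mm above the bed, the last 8 mm tapering to a 3 mm tip.
- lock_lever (a joint): Bed's locking lever, rad: 0 = open, an end stop, leaning to the bed's -x; 1.0 = locked (0.9 to 1 at the start), the other end stop, leaning to the bed's +x. It stays where it is left and needs about 1 N at its ball.
- lock_lever_tip (a point): Centre of the lever's black ball (26 mm across), 80 mm from the lever's pivot; the pivot lies 32 mm above the table at bed x = -50, y = -138 mm and the lever turns about the bed's y axis: the ball moves from 38 mm on the -x side of the pivot to 38 mm on the +x side (70 mm above it at both ends, 80 mm midway).
- bowl: Bystander: small steel bowl, 90 mm across, 45 mm high; origin under its centre.
- tin: Bystander: aluminium tin, 60 mm across, 90 mm high; origin under its centre.
- scraper: Bystander: steel dough scraper 110 x 75 mm with a black handle along one edge, 16 mm high, lying flat; origin under its centre.
- brush: Bystander: pastry brush lying flat; origin under its middle.
Things that resemble listed ones, but are neither listed nor needed, are in the scene too. What is shaped like the die_a but pink, turquoise or yellow is not meant.

How it is judged:
By the outcome, as a careful person would: the job done as asked, in the order asked, and still so for the second after the job is handed in, with the robot touching nothing.
Of blank_0, blank_1, blank_2, blank_3 only 1 to 2 are there at a start; the rules pass over those that are not, and their reading is None.
Of die_a, die_b, die_c only 2 to 3 are there at a start; the rules pass over those that are not, and their reading is None.
At some moment in a run one of die_d may be knocked a few centimetres aside while the robot is not near it.
It also fails if it takes over 210 s, if anything falls off the work surface, if the arm or the gripper's body presses on something with over 40 N, if the wrist force passes 120 N, or if a joint passes its speed limit or range.

## Working session

There is one attempt and no reset: what is moved stays moved. The work goes in short steps, Python scripts to look and compute and a tool call to move; the robot and the scene stay as the last step left them, time stands still between calls to the robot, and variables do not carry over. Pictures are saved under pics/ and viewed, at most 14 in all, crops included, and the job is handed in when it is done.

Besides the shell and the picture viewer there is one more tool, called after "Emit:" by a JSON object that holds its "name" and its "arguments", one argument or row to a line. servo_tool: Moves the arm, as the interface text tells. Scaled input: -1 to 1 covers 20 mm each way for a shift and 0.5 rad each way for a turn. Its arguments: {"type":"object","properties":{"targets":{"type":"array","items":{"type":"array","items":{"type":"number","minimum":-1,"maximum":1}}},"grip_force":{"type":"number"}},"required":["targets"]}

```bash
mkdir -p pics; cat > h.py <<'E'
import numpy as np, cv2
from station import bot
def snap(n,f=None):
    c=bot.read_camera(n)
    if f: cv2.imwrite('pics/'+f,c['color'][:,:,::-1])
    return c
def ray(c,uv):
    uv=np.array(uv,float).reshape(-1,1,2)
    p=cv2.undistortPoints(uv,c['camera_matrix'],np.array(c['dist'])).reshape(-1,2)
    d=np.c_[p,np.ones(len(p))]@c['pose'][:3,:3].T
    return c['pose'][:3,3],d
def plane(c,uv,z):
    o,d=ray(c,uv); return o+d*((z-o[2])/d[:,2])[:,None]
def proj(c,P):
    T=np.linalg.inv(c['pose']); 
    return cv2.projectPoints(np.array(P,float).reshape(-1,1,3),cv2.Rodrigues(T[:3,:3])[0],T[:3,3],c['camera_matrix'],np.array(c['dist']))[0].reshape(-1,2)
E
python3 - <<'E'
from h import *
for n in ('top','side'):
    c=snap(n,n+'0.png'); print(n,c['pose'].round(3).tolist(),c['camera_matrix'].round(0).tolist())
print(bot.state())
E
```

```text
top [[0.004, -0.998, 0.063, 0.405], [-1.0, -0.004, 0.0, -0.023], [0.0, -0.063, -0.998, 1.681], [0.0, 0.0, 0.0, 1.0]] [[450.0, 0.0, 316.0], [0.0, 450.0, 206.0], [0.0, 0.0, 1.0]]
side [[0.881, -0.236, 0.409, 0.008], [-0.472, -0.457, 0.754, -0.891], [0.009, -0.858, -0.514, 0.714], [0.0, 0.0, 0.0, 1.0]] [[367.0, 0.0, 322.0], [0.0, 367.0, 209.0], [0.0, 0.0, 1.0]]
{'time': 0.1, 'qpos': array([ 6.41531166e+01,  1.03985929e+01,  9.21264850e+01,  7.85384582e-04,
        7.75660163e+01, -1.18199785e+01]), 'qvel': array([-0.00374   , -0.10974534, -0.11446569,  0.1090866 , -0.06692023,
       -0.07764458]), 'effort': array([ 1.61195447e-03, -4.45875263e+01, -3.52243066e+01, -2.70194114e-04,
        4.10058288e-03,  5.37851031e-05]), 'eef_pos': array([0.13912489, 0.55740702, 0.23046014]), 'orientation': array([[-9.70181181e-01,  2.42379824e-01, -7.05189445e-04],
       [ 2.42380613e-01,  9.70180193e-01, -1.42500917e-03],
       [ 3.38767361e-04, -1.55344132e-03, -9.99998736e-01]]), 'wrist_force': array([ 0.04780899, -0.76321123, -0.3140926 ]), 'wrist_torque': array([-0.00070356, -0.00850758, -0.03628422]), 'grasp_force': 0.0, 'width': 0.999380885138048}
```

View pics/top0.png

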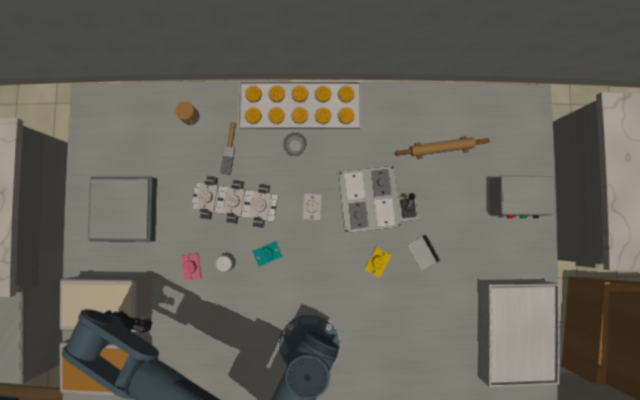

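View pics/side0.png

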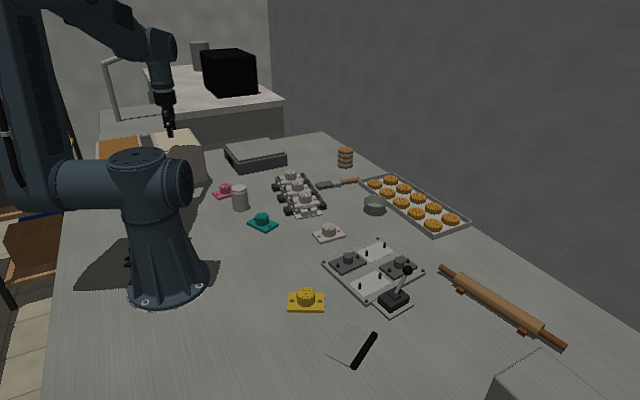

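The top view shows the bed at about (370,199) with grey blanks at (380,182) and (358,215). The lever is at (408,205). The rail at (235,202) holds white dies at (207,196), (234,202) and (260,206), and the loose white die is at (312,207). The pink (191,266), turquoise (267,253) and yellow (378,262) dies are decoys.

```bash
python3 - <<'E'
import cv2
a=cv2.imread('pics/top0.png')
x=cv2.resize(a[160:240,185:425],(768,256),interpolation=cv2.INTER_CUBIC)
s=cv2.imread('pics/side0.png')
y=cv2.resize(s[165:315,215:430],(430*768//430,int(150*768/215)),interpolation=cv2.INTER_CUBIC)
import numpy as np
o=np.vstack([x,cv2.resize(y,(480,335)) if 0 else np.hstack([cv2.resize(y,(480,335)),np.zeros((335,288,3),'uint8')])])
cv2.imwrite('pics/crop1.png',o)
E
```

```text
(no output)
```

View pics/crop1.png

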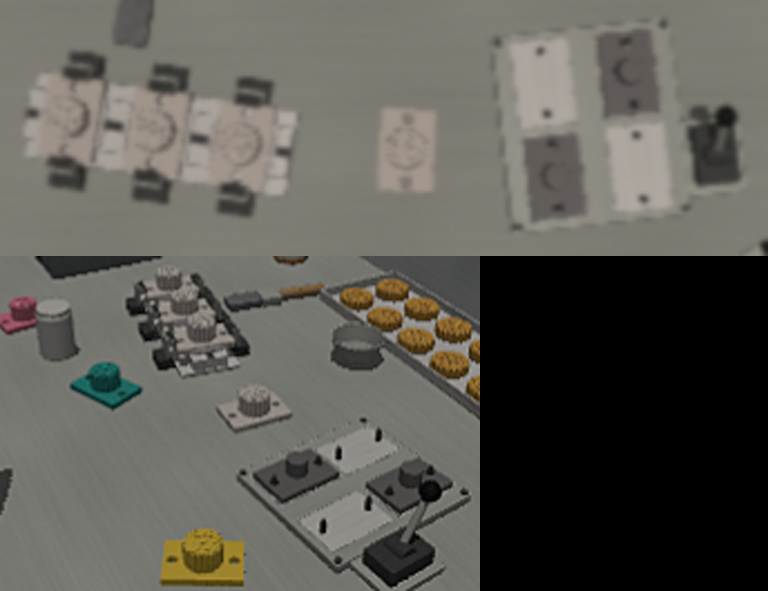

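The crop confirms white dies in all three rail bays and the loose white die. The pink, turquoise and yellow ones are outside these areas. Blanks are on station0 (lower left) and station3 (upper right), and the lever leans to +x, which is locked. Next I'll compute coarse poses.

```bash
cat >> h.py <<'E'
def fit2d(L,W):
    L=np.array(L,float)[:,:2];W=np.array(W)[:,:2]
    lc,wc=L.mean(0),W.mean(0); a=L-lc;b=W-wc
    th=np.arctan2((a[:,0]*b[:,1]-a[:,1]*b[:,0]).sum(),(a*b).sum())
    R=np.array([[np.cos(th),-np.sin(th)],[np.sin(th),np.cos(th)]]); t=wc-R@lc
    return th,t,np.linalg.norm(L@R.T+t-W,axis=1)
E
python3 - <<'E'
from h import *
c=snap('top')
f=lambda p:np.array(p)/3.2+[185,160]
P=plane(c,f([(540,50),(547,114),(635,136),(644,198)]),.034)
th,t,r=fit2d([(-.018,.05),(-.018-0,.05)][:0]+[(.092,.05),(.018,.05),(-.018,-.05),(-.092,-.05)],P)
print('bed',np.degrees(th),t,r)
print('die d',plane(c,f([(407,149)]),.035))
P=plane(c,f([(71,120),(153,130),(238,143)]),.065); print('rail',P)
print('holes d',plane(c,f([(407,121),(406,181)]),.01))
print('ball',plane(c,f([(726,117)]),.102))
w=bot.read_camera('wrist'); s=bot.state()
T=np.eye(4);T[:3,:3]=s['orientation'];T[:3,3]=s['eef_pos'];print((np.linalg.inv(T)@w['pose']).round(3),w['camera_matrix'])
E
```

```text
bed 6.3876124482278644 [ 0.53749145 -0.22032847] [0.00083967 0.00075406 0.00176429 0.00148554]
die d [[ 0.50825841 -0.00846517  0.035     ]]
rail [[0.53777442 0.37208571 0.065     ]
 [0.52673732 0.27830824 0.065     ]
 [0.51239249 0.18176046 0.065     ]]
holes d [[ 0.54250224 -0.008094    0.01      ]
 [ 0.47257919 -0.0072479   0.01      ]]
ball [[ 0.54089719 -0.36151236  0.102     ]]
[[-0.    -0.957 -0.289  0.074]
 [ 1.     0.    -0.001  0.001]
 [ 0.001 -0.289  0.957 -0.142]
 [ 0.     0.     0.     1.   ]] [[331.02454777   0.         319.94644577]
 [  0.         331.02454777 202.11917387]
 [  0.           0.           1.        ]]
```

Emit:
{"name": "servo_tool", "arguments": {
  "targets": [
    [0,0,0.02,0.98,-0.8,0,1],
    [0,0,0.02,0.98,-0.8,0,1],
    [0,0,0.02,0.98,-0.8,0,1],
    [0,0,0.02,0.98,-0.8,0,1],
    [0,0,0.02,0.98,-0.8,0,1]
  ]
}}

```text
time: 0.7
eef_pos: [0.2379, 0.4771, 0.2311]
orientation: [[-0.981, 0.193, -0.0], [0.193, 0.981, -0.0], [0.0, -0.0, -1.0]]
wrist_force: [0.4, -0.6, 1.1]
width: 1.0
grasp_force: 0.0
```

Emit:
{"name": "servo_tool", "arguments": {
  "targets": [
    [0,0,0.02,0.98,-0.8,0,1],
    [0,0,0.02,0.98,-0.8,0,1],
    [0,0,0.02,0.98,-0.8,0,1],
    [0,0,0.02,0.98,-0.8,0,1],
    [0,0,0.02,0.98,-0.8,0,1]
  ]
}}

```text
time: 1.2
eef_pos: [0.336, 0.3971, 0.2312]
orientation: [[-0.99, 0.144, -0.0], [0.144, 0.99, -0.0], [0.0, -0.0, -1.0]]
wrist_force: [0.1, 0.3, 0.1]
width: 1.0
grasp_force: 0.0
```

Emit:
{"name": "servo_tool", "arguments": {
  "targets": [
    [0,0,0,0.98,-0.8,0,1],
    [0,0,0,0.98,-0.8,0,1],
    [0,0,0,0.98,-0.8,0,1],
    [0,0,0,0.98,-0.8,0,1],
    [0,0,0,0.98,-0.8,0,1]
  ]
}}

```text
time: 1.7
eef_pos: [0.4339, 0.3171, 0.2311]
orientation: [[-0.99, 0.144, -0.0], [0.144, 0.99, -0.0], [0.0, -0.0, -1.0]]
wrist_force: [0.5, 0.5, -0.8]
width: 1.006
grasp_force: 0.0
```

Emit:
{"name": "servo_tool", "arguments": {
  "targets": [
    [0,0,0,0.98,-0.8,0,1],
    [0,0,0,0.98,-0.8,0,1],
    [0,0,0,0.98,-0.8,0,1],
    [0,0,0,0,0,0,1],
    [0,0,0,0,0,0,1]
  ]
}}

```text
time: 2.2
eef_pos: [0.492, 0.2696, 0.2309]
orientation: [[-0.989, 0.146, -0.001], [0.146, 0.989, 0.0], [0.001, -0.0, -1.0]]
wrist_force: [-0.7, 0.3, -0.0]
width: 0.997
grasp_force: 0.0
```

```bash
python3 - <<'E'
from h import *
import pickle
c=snap('wrist','w_rail.png'); pickle.dump(c,open('w_rail.pkl','wb'));print(bot.state()['eef_pos'])
E
```

```text
[0.49157354 0.27007063 0.23096564]
```

Emit:
{"name": "servo_tool", "arguments": {
  "targets": [
    [0,0,0.04,0.02,-1,0,0],
    [0,0,0.04,0.02,-1,0,0],
    [0,0,0.04,0.02,-1,0,0],
    [0,0,0.04,0.02,-1,0,0],
    [0,0,0.04,0.02,-1,0,0]
  ]
}}

```text
time: 2.75
eef_pos: [0.4932, 0.1703, 0.2313]
orientation: [[-0.999, 0.042, -0.0], [0.042, 0.999, 0.0], [0.0, 0.0, -1.0]]
wrist_force: [-0.2, 0.9, 0.7]
width: 0.142
grasp_force: 0.0
```

Emit:
{"name": "servo_tool", "arguments": {
  "targets": [
    [0,0,0.04,0.02,-1,0,0],
    [0,0,0.04,0.02,-1,0,0],
    [0,0,0.04,0.02,-1,0,0],
    [0,0,0.04,0.02,-1,0,0],
    [0,0,0.04,0.02,-1,0,0]
  ]
}}

```text
time: 3.25
eef_pos: [0.4955, 0.0703, 0.2313]
orientation: [[-0.998, -0.058, -0.0], [-0.058, 0.998, 0.0], [-0.0, 0.0, -1.0]]
wrist_force: [0.4, 0.8, -0.3]
width: 0.0
grasp_force: 0.0
```

Emit:
{"name": "servo_tool", "arguments": {
  "targets": [
    [0,0,0.02,0.02,-1,0,0],
    [0,0,0.02,0.02,-1,0,0],
    [0,0,0.02,0.02,-1,0,0],
    [0,0,0.02,0.02,-1,0,0],
    [0,0,0.02,0.02,-1,0,0]
  ]
}}

```text
time: 3.75
eef_pos: [0.4977, -0.0296, 0.2313]
orientation: [[-0.994, -0.107, 0.0], [-0.107, 0.994, 0.0], [-0.0, 0.0, -1.0]]
wrist_force: [0.3, 0.4, 0.5]
width: -0.001
grasp_force: 0.0
```

Emit:
{"name": "servo_tool", "arguments": {
  "targets": [
    [0,0,0,0.02,-1,0,0],
    [0,0,0,0.02,-1,0,0],
    [0,0,0,0.02,-1,0,0],
    [0,0,0,0.02,-1,0,0],
    [0,0,0,0.02,-1,0,0]
  ]
}}

```text
time: 4.25
eef_pos: [0.5, -0.1295, 0.2313]
orientation: [[-0.994, -0.107, 0.0], [-0.107, 0.994, 0.0], [-0.0, 0.0, -1.0]]
wrist_force: [0.0, 0.2, -0.2]
width: -0.001
grasp_force: 0.0
```

Emit:
{"name": "servo_tool", "arguments": {
  "targets": [
    [0,0,0,0.02,-1,0,0],
    [0,0,0,0.02,-1,0,0],
    [0,0,0,0,0,0,0],
    [0,0,0,0,0,0,0]
  ]
}}

```text
time: 4.65
eef_pos: [0.5008, -0.1691, 0.2312]
orientation: [[-0.994, -0.105, -0.0], [-0.105, 0.994, 0.001], [0.0, 0.001, -1.0]]
wrist_force: [0.5, 0.3, -0.5]
width: 0.003
grasp_force: 0.0
```

```bash
python3 - <<'E'
from h import *
import pickle
c=snap('wrist','w_bed.png'); pickle.dump(c,open('w_bed.pkl','wb'))
a=cv2.imread('pics/w_rail.png');cv2.imwrite('pics/v1.png',np.vstack([a[60:340],cv2.imread('pics/w_bed.png')[60:370]]))
s=bot.state();print(s['time'],s['eef_pos'],s['orientation'].round(4).tolist(),s['wrist_force'])
E
```

```text
4.7 [ 0.500838   -0.16880461  0.23117217] [[-0.9944, -0.1058, -0.0003], [-0.1058, 0.9944, 0.0008], [0.0002, 0.0008, -1.0]] [ 0.13604287 -0.35257913 -1.43124049]
```

View pics/v1.png

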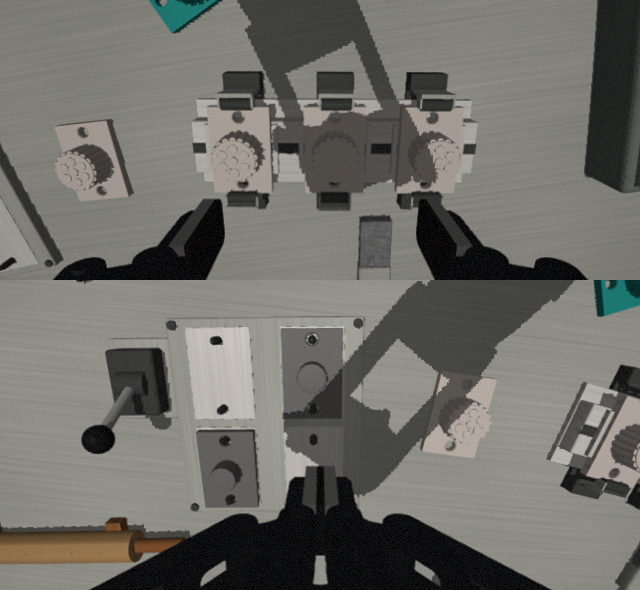

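The rail view shows three clipped white dies and the loose one at left. The bed view shows station1's pins at (216,341) and (222,409), knobs at (312,378) and (224,476), and the ball at (98,439). I'll enlarge both for precision.

```bash
python3 - <<'E'
import cv2,numpy as np
a=cv2.imread('pics/w_bed.png')[90:300,80:370]; a=cv2.resize(a,None,fx=2.75,fy=2.75,interpolation=cv2.INTER_CUBIC)
a=np.clip(a.astype(float)*1.5,0,255).astype('uint8')
cv2.imwrite('pics/z_bed.png',a); print(a.shape)
b=cv2.imread('pics/w_rail.png')[120:280,185:485]; b=cv2.resize(b,None,fx=2.6,fy=2.6,interpolation=cv2.INTER_CUBIC)
b=np.clip(b.astype(float)*1.5,0,255).astype('uint8')
cv2.imwrite('pics/z_rail.png',b); print(b.shape)
E
```

```text
(578, 798, 3)
(416, 780, 3)
```

View pics/z_bed.png

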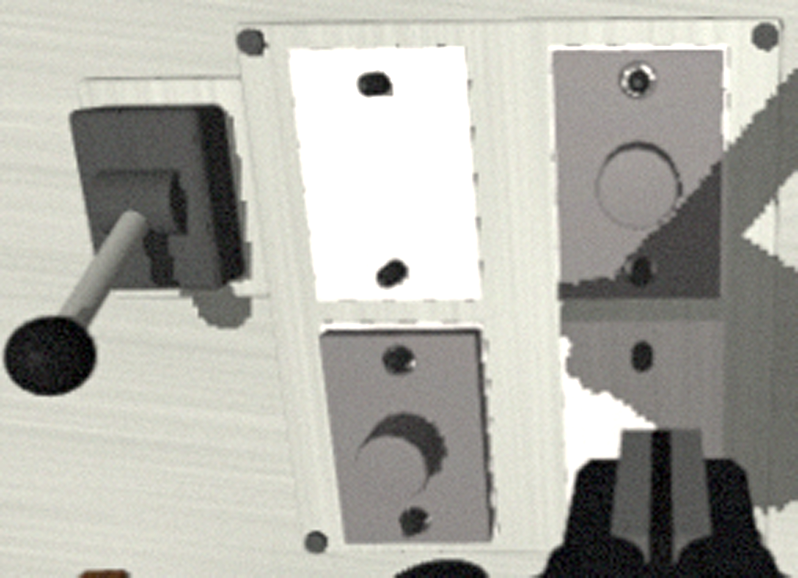

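View pics/z_rail.png

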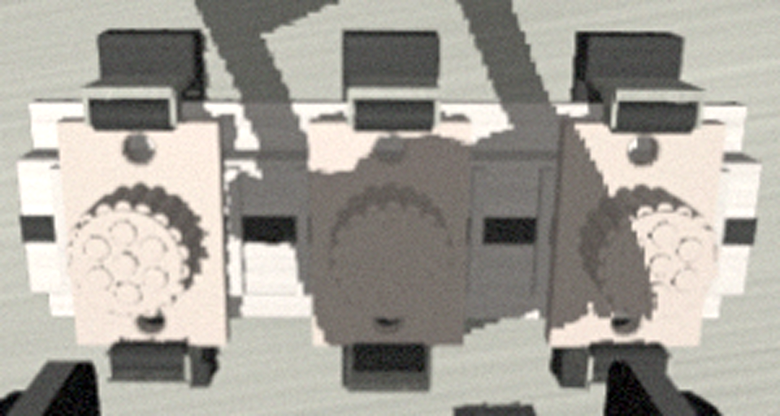

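```bash
python3 - <<'E'
from h import *
import pickle
c=pickle.load(open('w_bed.pkl','rb'))
g=lambda z:(np.array(z,float)+.5)/2.75-.5+[80,90]
D=[ # local x,y,z, zoom px
(-.092,-.05,.025,375,84),(-.018,-.05,.025,391,272),(.018,.05,.025,642,356),
(-.055,.05,.049,637,187),(.055,-.05,.049,393,472),
(-.103,.018,.024,553,51),(-.103,.082,.024,724,50),(-.007,.082,.024,720,297),(-.007,.018,.024,560,297),
(.007,-.082,.024,322,334),(.103,-.082,.024,345,543),(.103,-.018,.024,492,540),(.007,-.018,.024,482,331)]
L=np.array([d[:2] for d in D]);W=np.vstack([plane(c,g([d[3:]]),d[2]) for d in D])
th,t,r=fit2d(L,W);print('bed',np.degrees(th),t,(r*1e3).round(1))
b=g([(316,541),(250,41),(765,36)]);P=plane(c,b,.015)
R=np.array([[np.cos(th),-np.sin(th)],[np.sin(th),np.cos(th)]]);print('screws local',((P[:,:2]-t)@R).round(4))
P=plane(c,g([(50,356)]),.101);print('ball',P,(P[:,:2]-t)@R)
for n,s in enumerate([(-.055,.05),(-.055,-.05),(.055,.05),(.055,-.05)]): print(n,(R@s+t).round(4))
print('piv',R@[-.05,-.138]+t)
c=pickle.load(open('w_rail.pkl','rb'))
g=lambda z:(np.array(z,float)+.5)/2.6-.5+[185,120]
# stamps top z=.07, holes z=.04
S=plane(c,g([(128,250),(389,244),(650,250)]),.07);print(S)
H=plane(c,g([(139,149),(151,321),(390,149),(388,324),(643,150),(624,321)]),.04);print(H.round(4), (H[::2]+H[1::2])/2)
C=plane(c,g([(60,121),(216,122),(77,345),(226,345),(309,121),(468,121),(314,345),(464,345),(574,122),(721,124),(548,345),(697,345)]),.04)
print(C.reshape(3,4,3).mean(1))
th,t,r=fit2d([(.037,-.1),(-.037,-.1),(.037,0),(-.037,0),(.037,.1),(-.037,.1)],H[[1,0,3,2,5,4]]);print('rail',np.degrees(th),t,r)
E
```

```text
bed 6.680508647865298 [ 0.54134046 -0.22081238] [1.2 1.  1.1 1.1 1.4 0.7 1.2 1.4 1.4 1.2 0.5 0.9 2.6]
screws local [[ 0.1076 -0.0991]
 [-0.1079 -0.0985]
 [-0.1068  0.0975]]
ball [[ 0.54595912 -0.3613665   0.101     ]] [[-0.01176377 -0.14013711]]
0 [ 0.4809 -0.1776]
1 [ 0.4925 -0.2769]
2 [ 0.5902 -0.1648]
3 [ 0.6018 -0.2641]
piv [ 0.50773388 -0.36369204]
[[0.51140617 0.18343897 0.07      ]
 [0.52321057 0.28010691 0.07      ]
 [0.5398193  0.37638725 0.07      ]]
[[0.4798 0.1874 0.04  ]
 [0.5528 0.1764 0.04  ]
 [0.4943 0.2856 0.04  ]
 [0.5686 0.2748 0.04  ]
 [0.5092 0.385  0.04  ]
 [0.5819 0.3734 0.04  ]] [[0.51629096 0.18185352 0.04      ]
 [0.53143928 0.28023684 0.04      ]
 [0.54554679 0.37921213 0.04      ]]
[[0.51629412 0.18168784 0.04      ]
 [0.53067947 0.28026873 0.04      ]
 [0.54576535 0.37986328 0.04      ]]
rail -8.463188841446957 [0.53109234 0.28043416] [0.00030938 0.0003871  0.00092781 0.00032225 0.00067943 0.00018655]
```

Emit:
{"name": "servo_tool", "arguments": {
  "targets": [
    [0,0,0.01,0.78,-0.94,0,0],
    [0,0,0.01,0.78,-0.94,0,0],
    [0,0,0,0.78,-0.94,0,0],
    [0,0,0,0.78,-0.94,0,0],
    [0,0,0,0.78,-0.94,0,0]
  ]
}}

```text
time: 5.2
eef_pos: [0.5798, -0.2631, 0.2313]
orientation: [[-0.993, -0.117, -0.0], [-0.117, 0.993, 0.0], [0.0, 0.0, -1.0]]
wrist_force: [-0.3, 0.1, 0.2]
width: -0.001
grasp_force: 0.0
```

Emit:
{"name": "servo_tool", "arguments": {
  "targets": [
    [0,0,0,0,-0.94,0,0],
    [0,0,0,0,-0.94,0,0],
    [0,0,0,0,-0.92,0,0],
    [0,0,0,0,-0.92,0,0],
    [0,0,0,0,-0.92,0,0]
  ]
}}

```text
time: 5.7
eef_pos: [0.5786, -0.3584, 0.2315]
orientation: [[-0.993, -0.115, 0.0], [-0.115, 0.993, -0.0], [-0.0, -0.0, -1.0]]
wrist_force: [-0.1, -0.4, 0.5]
width: 0.004
grasp_force: 0.0
```

Emit:
{"name": "servo_tool", "arguments": {
  "targets": [
    [0,0,0,0,0,-1,0],
    [0,0,0,0,0,-1,0],
    [0,0,0,0,0,-1,0],
    [0,0,0,0,0,-1,0],
    [0,0,0,0,0,-1,0]
  ]
}}

```text
time: 6.2
eef_pos: [0.5787, -0.3579, 0.1306]
orientation: [[-0.993, -0.114, 0.0], [-0.114, 0.993, -0.0], [-0.0, -0.0, -1.0]]
wrist_force: [-0.6, 0.6, -0.3]
width: 0.001
grasp_force: 0.0
```

Emit:
{"name": "servo_tool", "arguments": {
  "targets": [
    [0,0,0,0,0,-0.95,0],
    [0,0,0,0,0,-0.95,0],
    [0,0,0,0,0,0,0]
  ]
}}

```text
time: 6.5
eef_pos: [0.5769, -0.3563, 0.0899]
orientation: [[-0.993, -0.114, -0.004], [-0.114, 0.993, 0.004], [0.004, 0.004, -1.0]]
wrist_force: [-0.4, 0.1, 0.9]
width: 0.003
grasp_force: 0.0
```

Emit:
{"name": "servo_tool", "arguments": {
  "targets": [
    [0,0,0,-0.79,-0.09,0,0],
    [0,0,0,-0.79,-0.09,0,0],
    [0,0,0,-0.79,-0.09,0,0],
    [0,0,0,-0.79,-0.09,0,0],
    [0,0,0,-0.79,-0.09,0,0]
  ]
}}

```text
time: 7.0
eef_pos: [0.5, -0.3671, 0.0949]
orientation: [[-0.993, -0.115, 0.002], [-0.115, 0.993, -0.002], [-0.002, -0.002, -1.0]]
wrist_force: [1.3, -0.6, -0.7]
width: 0.001
grasp_force: 0.6
```

Emit:
{"name": "servo_tool", "arguments": {
  "targets": [
    [0,0,0,-0.1,-0.01,0,0],
    [0,0,0,-0.1,-0.01,0,0]
  ]
}}

```text
time: 7.2
eef_pos: [0.4965, -0.3673, 0.0945]
orientation: [[-0.993, -0.114, 0.002], [-0.114, 0.993, -0.001], [-0.001, -0.001, -1.0]]
wrist_force: [1.3, -0.2, -0.3]
width: 0.0
grasp_force: 0.4
```

```bash
python3 - <<'E'
from h import *
s=bot.state();print(s['eef_pos'],s['wrist_force'],s['qpos'])
snap('side','side1.png');snap('wrist','w1.png')
a=cv2.imread('pics/side1.png')[170:350,300:500];b=cv2.imread('pics/w1.png')
cv2.imwrite('pics/v2.png',np.hstack([cv2.resize(a,(333,300)),cv2.resize(b,(465,300))]))
E
```

```text
[ 0.4964638  -0.36729127  0.09445589] [ 1.2858172  -0.15576823 -0.33882908] [-4.75011630e+01  2.41002976e+01  9.15846765e+01  2.10399799e-02
  6.41961327e+01 -1.44062939e+02]
```

View pics/v2.png

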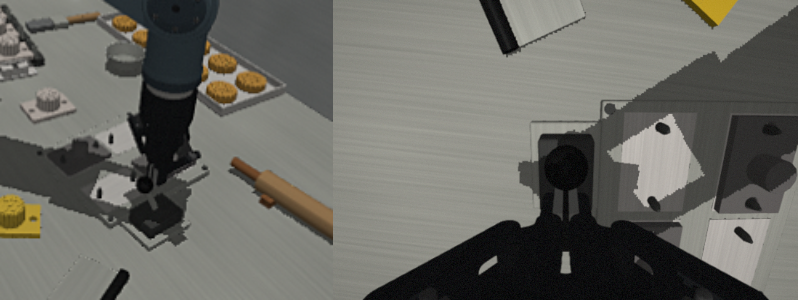

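The ball is being pushed; in the wrist view it sits just ahead of the fingertips. I'll continue in small steps until it hits the end stop.

Emit:
{"name": "servo_tool", "arguments": {
  "targets": [
    [0,0,0,-0.15,-0.02,0,0],
    [0,0,0,-0.15,-0.02,0,0]
  ]
}}

```text
time: 7.5
eef_pos: [0.4926, -0.3669, 0.0937]
orientation: [[-0.993, -0.115, 0.006], [-0.115, 0.993, -0.001], [-0.005, -0.001, -1.0]]
wrist_force: [17.5, 2.4, -6.8]
width: 0.002
grasp_force: 8.8
```

Emit:
{"name": "servo_tool", "arguments": {
  "targets": [
    [0,0,0,-0.12,-0.01,0,0],
    [0,0,0,0,0,0,0]
  ]
}}

```text
time: 7.7
eef_pos: [0.4925, -0.3669, 0.0938]
orientation: [[-0.993, -0.115, 0.01], [-0.115, 0.993, -0.001], [-0.01, -0.003, -1.0]]
wrist_force: [20.3, 1.1, -9.1]
width: 0.004
grasp_force: 10.0
```

Emit:
{"name": "servo_tool", "arguments": {
  "targets": [
    [0,0,0,-0.12,-0.01,0,0],
    [0,0,0,0,0,0,0]
  ]
}}

```text
time: 7.9
eef_pos: [0.4923, -0.3669, 0.0939]
orientation: [[-0.993, -0.115, 0.015], [-0.115, 0.993, -0.002], [-0.014, -0.004, -1.0]]
wrist_force: [28.7, 2.0, -12.4]
width: -0.001
grasp_force: 14.3
```

Emit:
{"name": "servo_tool", "arguments": {
  "targets": [
    [0,0,0,-0.12,-0.01,0,0],
    [0,0,0,0,0,0,0]
  ]
}}

```text
time: 8.1
eef_pos: [0.4921, -0.3669, 0.094]
orientation: [[-0.993, -0.115, 0.019], [-0.115, 0.993, -0.003], [-0.018, -0.005, -1.0]]
wrist_force: [38.5, 1.5, -17.2]
width: 0.001
grasp_force: 18.8
```

Emit:
{"name": "servo_tool", "arguments": {
  "targets": [
    [0,0,0,1,0.1,0,0],
    [0,0,0,0.5,0.5,1,0],
    [0,0,0,0.5,0.5,1,0],
    [0,0,0,0.5,0.5,1,1],
    [0,0,0,0.5,0.5,0,1]
  ]
}}

```text
time: 8.6
eef_pos: [0.5449, -0.3265, 0.1566]
orientation: [[-0.993, -0.115, 0.004], [-0.115, 0.993, -0.004], [-0.004, -0.004, -1.0]]
wrist_force: [1.0, -0.3, -0.3]
width: 0.333
grasp_force: 0.0
```

Emit:
{"name": "servo_tool", "arguments": {
  "targets": [
    [0,0,0,0.6,0.8,0,1],
    [0,0,0,0.6,0.8,0,1],
    [0,0,0,0.6,0.8,0,1],
    [0,0,0,0.6,0.8,0,1],
    [0,0,0,0,0,0,1]
  ]
}}

```text
time: 9.1
eef_pos: [0.5915, -0.2591, 0.1519]
orientation: [[-0.993, -0.118, -0.001], [-0.118, 0.993, 0.002], [0.001, 0.002, -1.0]]
wrist_force: [0.0, 0.0, -0.5]
width: 1.0
grasp_force: 0.0
```

```bash
python3 - <<'E'
from h import *
import pickle
c=snap('wrist','w2.png');pickle.dump(c,open('w2.pkl','wb'));s=bot.state();print(s['eef_pos'],s['orientation'].round(3).tolist(),s['wrist_force'])
E
```

```text
[ 0.59085394 -0.26028002  0.15196351] [[-0.993, -0.117, -0.002], [-0.117, 0.993, 0.001], [0.001, 0.001, -1.0]] [-0.26609172 -0.09277856  0.19403697]
```

View pics/w2.png

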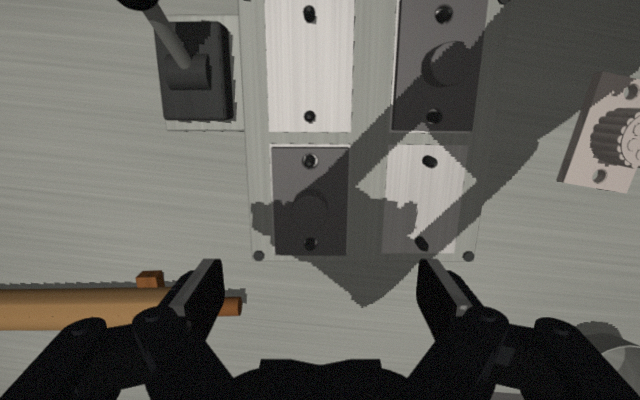

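The lever now leans to -x, so it is open. I'll refit the bed from the eight pins in this closer view.

```bash
python3 - <<'E'
from h import *
import pickle
c=pickle.load(open('w2.pkl','rb'))
D=[(-.092,-.05,.025,309,13),(-.018,-.05,.025,309,117),(.018,-.05,.031,309.5,160),(.092,-.05,.031,310,244),(.018,.05,.025,429.5,161),(.092,.05,.025,421,243),(-.092,.05,.031,443.5,13),(-.018,.05,.031,433.5,117)]
L=np.array([d[:2] for d in D]);W=np.vstack([plane(c,[d[3:]],d[2]) for d in D])
th,t,r=fit2d(L,W);print('bed',np.degrees(th),t,(r*1e3).round(1))
R=np.array([[np.cos(th),-np.sin(th)],[np.sin(th),np.cos(th)]])
for n,s in enumerate([(-.055,.05),(-.055,-.05),(.055,.05),(.055,-.05)]): print(n,(R@s+t).round(4))
P=plane(c,[(141,-3)],.101);print('ball',(P[:,:2]-t)@R)
E
```

```text
bed 6.601754895972471 [ 0.54140307 -0.2231626 ] [1.8 1.7 2.  2.8 0.3 1.1 2.4 2.5]
0 [ 0.481  -0.1798]
1 [ 0.4925 -0.2792]
2 [ 0.5903 -0.1672]
3 [ 0.6018 -0.2665]
ball [[-0.08137102 -0.13440282]]
```

Emit:
{"name": "servo_tool", "arguments": {
  "targets": [
    [0,0,0,0.55,-0.25,0,1],
    [0,0,0,0,0,-1,1],
    [0,0,0,0,0,-1,1],
    [0,0,0,0,0,-1,1],
    [0,0,0,0,0,-1,1]
  ]
}}

```text
time: 9.65
eef_pos: [0.6008, -0.2674, 0.0718]
orientation: [[-0.993, -0.114, -0.001], [-0.114, 0.993, 0.0], [0.001, 0.0, -1.0]]
wrist_force: [0.6, 0.4, -0.6]
width: 1.003
grasp_force: 0.0
```

Emit:
{"name": "servo_tool", "arguments": {
  "targets": [
    [0,0,0,0,0,-1,1],
    [0,0,0,0,0,-0.6,1],
    [0,0,0,0,0,-0.6,1],
    [0,0,0,0,0,0,1],
    [0,0,0,0,0,0,1]
  ]
}}

```text
time: 10.15
eef_pos: [0.6019, -0.2671, 0.0296]
orientation: [[-0.993, -0.115, 0.0], [-0.115, 0.993, -0.0], [-0.0, -0.0, -1.0]]
wrist_force: [-0.9, -0.7, -0.0]
width: 0.998
grasp_force: 0.0
```

Emit:
{"name": "servo_tool", "arguments": {
  "targets": [
    [0,0,0,0,0,0,0],
    [0,0,0,0,0,0,0],
    [0,0,0,0,0,0,0],
    [0,0,0,0,0,0,0],
    [0,0,0,0,0,0,0]
  ],
  "grip_force": 40
}}

```text
time: 10.65
eef_pos: [0.6022, -0.267, 0.03]
orientation: [[-0.993, -0.115, 0.001], [-0.115, 0.993, -0.001], [-0.001, -0.001, -1.0]]
wrist_force: [-0.7, -0.6, 2.4]
width: 0.336
grasp_force: 39.9
```

Emit:
{"name": "servo_tool", "arguments": {
  "targets": [
    [0,0,0,0,0,0.5,0],
    [0,0,0,0,0,1,0],
    [0,0,0,0,0,1,0],
    [0,0,0,0,0,1,0],
    [0,0,0,0,0,0.5,0]
  ]
}}

```text
time: 11.15
eef_pos: [0.6026, -0.2672, 0.1118]
orientation: [[-0.993, -0.115, 0.002], [-0.115, 0.993, -0.002], [-0.002, -0.002, -1.0]]
wrist_force: [0.4, -0.4, -0.7]
width: 0.336
grasp_force: 39.6
```

Emit:
{"name": "servo_tool", "arguments": {
  "targets": [
    [0,0,0,0.7,0.98,0,0],
    [0,0,0,0.7,0.98,0,0],
    [0,0,0,0.7,0.98,0,0],
    [0,0,0,0.7,0.98,0,0],
    [0,0,0,0.7,0.98,0,0]
  ]
}}

```text
time: 11.65
eef_pos: [0.6718, -0.1677, 0.1088]
orientation: [[-0.993, -0.115, -0.001], [-0.115, 0.993, 0.0], [0.001, 0.001, -1.0]]
wrist_force: [0.1, -1.1, -1.7]
width: 0.328
grasp_force: 39.6
```

Emit:
{"name": "servo_tool", "arguments": {
  "targets": [
    [0,0,0,0.7,0.98,0,0],
    [0,0,0,0.7,0.98,0,0],
    [0,0,0,0.7,0.98,0,0],
    [0,0,0,0.7,0.98,0,0],
    [0,0,0,0,0,-0.3,0]
  ]
}}

```text
time: 12.15
eef_pos: [0.7294, -0.0872, 0.1038]
orientation: [[-0.993, -0.118, 0.002], [-0.118, 0.993, 0.001], [-0.002, 0.0, -1.0]]
wrist_force: [0.9, 0.2, -1.9]
width: 0.333
grasp_force: 39.6
```

Emit:
{"name": "servo_tool", "arguments": {
  "targets": [
    [0,0,0,0,0,-1,0],
    [0,0,0,0,0,-1,0],
    [0,0,0,0,0,-1,0],
    [0,0,0,0,0,-0.6,0],
    [0,0,0,0,0,-0.3,0]
  ]
}}

```text
time: 12.65
eef_pos: [0.7264, -0.0904, 0.023]
orientation: [[-0.993, -0.115, -0.003], [-0.115, 0.993, 0.001], [0.003, 0.001, -1.0]]
wrist_force: [-0.1, 0.4, -1.5]
width: 0.332
grasp_force: 39.6
```

```bash
python3 - <<'E'
from h import *
s=bot.state();print(s['eef_pos'],s['wrist_force'],s['width'])
E
```

```text
[ 0.7263625  -0.09037177  0.02295612] [-0.10627126  0.35591415 -1.50105544] 0.3315988978103087
```

Emit:
{"name": "servo_tool", "arguments": {
  "targets": [
    [0,0,0,0,0,-0.15,0],
    [0,0,0,0,0,-0.15,0],
    [0,0,0,0,0,-0.05,0],
    [0,0,0,0,0,0,0]
  ]
}}

```text
time: 13.05
eef_pos: [0.7282, -0.0904, 0.019]
orientation: [[-0.993, -0.115, 0.001], [-0.115, 0.993, -0.0], [-0.001, -0.0, -1.0]]
wrist_force: [0.1, -0.1, -0.7]
width: 0.336
grasp_force: 39.6
```

Emit:
{"name": "servo_tool", "arguments": {
  "targets": [
    [0,0,0,0,0,-0.1,0],
    [0,0,0,0,0,-0.05,0],
    [0,0,0,0,0,0,0]
  ]
}}

```text
time: 13.35
eef_pos: [0.7281, -0.0904, 0.0161]
orientation: [[-0.993, -0.115, 0.001], [-0.115, 0.993, -0.0], [-0.001, -0.0, -1.0]]
wrist_force: [-1.8, 0.7, 3.1]
width: 0.333
grasp_force: 40.0
```

Emit:
{"name": "servo_tool", "arguments": {
  "targets": [
    [0,0,0,0,0,0,1],
    [0,0,0,0,0,0,1],
    [0,0,0,0,0,0,1],
    [0,0,0,0,0,0.5,1],
    [0,0,0,0,0,0.8,1]
  ]
}}

```text
time: 13.85
eef_pos: [0.7268, -0.0901, 0.0408]
orientation: [[-0.993, -0.115, -0.002], [-0.115, 0.993, 0.001], [0.002, 0.001, -1.0]]
wrist_force: [-0.2, 0.3, 0.1]
width: 0.998
grasp_force: 0.0
```

Emit:
{"name": "servo_tool", "arguments": {
  "targets": [
    [0,0,0,0,0,1,1],
    [0,0,0,0,0,1,1],
    [0,0,0,-0.7,-0.23,1,1],
    [0,0,0,-0.95,-0.35,0.7,1],
    [0,0,0,-0.95,-0.35,0,1]
  ]
}}

```text
time: 14.35
eef_pos: [0.6779, -0.1098, 0.1211]
orientation: [[-0.993, -0.115, 0.008], [-0.116, 0.993, -0.003], [-0.007, -0.004, -1.0]]
wrist_force: [0.7, -1.1, 0.8]
width: 0.998
grasp_force: 0.0
```

Emit:
{"name": "servo_tool", "arguments": {
  "targets": [
    [0,0,0,-0.95,-0.35,0,1],
    [0,0,0,-0.95,-0.35,0,1],
    [0,0,0,-0.95,-0.35,0,1],
    [0,0,0,-0.95,-0.35,0,1],
    [0,0,0,-0.95,-0.35,0,1]
  ]
}}

```text
time: 14.85
eef_pos: [0.5809, -0.1446, 0.1178]
orientation: [[-0.993, -0.115, 0.003], [-0.115, 0.993, -0.001], [-0.003, -0.002, -1.0]]
wrist_force: [0.2, -0.3, 0.8]
width: 0.998
grasp_force: 0.0
```

Emit:
{"name": "servo_tool", "arguments": {
  "targets": [
    [0,0,0,-0.95,-0.35,0,1],
    [0,0,0,-0.95,-0.35,0,1],
    [0,0,0,-0.95,-0.35,0,1],
    [0,0,0,-0.95,-0.35,0,1],
    [0,0,0,-0.7,-0.27,0,1]
  ]
}}

```text
time: 15.35
eef_pos: [0.4906, -0.1781, 0.1173]
orientation: [[-0.993, -0.115, 0.002], [-0.115, 0.993, -0.002], [-0.002, -0.002, -1.0]]
wrist_force: [-0.5, 0.1, -0.2]
width: 1.002
grasp_force: 0.0
```

Emit:
{"name": "servo_tool", "arguments": {
  "targets": [
    [0,0,0,0,0,-1,1],
    [0,0,0,0,0,-1,1],
    [0,0,0,0,0,0,1],
    [0,0,0,0,0,0,1]
  ]
}}

```text
time: 15.75
eef_pos: [0.4911, -0.1776, 0.0762]
orientation: [[-0.993, -0.115, 0.001], [-0.115, 0.993, -0.0], [-0.001, -0.0, -1.0]]
wrist_force: [0.1, 0.0, 0.1]
width: 0.999
grasp_force: 0.0
```

```bash
python3 - <<'E'
from h import *
s=bot.state();print(s['eef_pos'],s['wrist_force'],s['width'])
E
```

```text
[ 0.49107824 -0.1775585   0.07623801] [0.13473595 0.00119541 0.11791476] 0.9990120416426416
```

Emit:
{"name": "servo_tool", "arguments": {
  "targets": [
    [0,0,0,-0.5,-0.07,0,1],
    [0,0,0,0,0,-1,1],
    [0,0,0,0,0,-0.9,1],
    [0,0,0,0,0,-0.4,1],
    [0,0,0,0,0,0,1]
  ]
}}

```text
time: 16.25
eef_pos: [0.4801, -0.1785, 0.029]
orientation: [[-0.993, -0.115, -0.001], [-0.115, 0.993, 0.001], [0.001, 0.001, -1.0]]
wrist_force: [0.4, -0.3, -0.3]
width: 1.0
grasp_force: 0.0
```

Emit:
{"name": "servo_tool", "arguments": {
  "targets": [
    [0,0,0,0,0,0,0],
    [0,0,0,0,0,0,0],
    [0,0,0,0,0,0,0],
    [0,0,0,0,0,0,0],
    [0,0,0,0,0,0,0]
  ],
  "grip_force": 40
}}

```text
time: 16.75
eef_pos: [0.4812, -0.179, 0.0301]
orientation: [[-0.993, -0.115, 0.001], [-0.115, 0.993, -0.001], [-0.001, -0.001, -1.0]]
wrist_force: [-0.7, 0.4, 5.8]
width: 0.335
grasp_force: 39.2
```

```bash
python3 - <<'E'
from h import *
s=bot.state();print(s['eef_pos'],s['wrist_force'],s['width'])
E
```

```text
[ 0.48123003 -0.17897818  0.03010739] [-0.70953232  0.40628233  5.77548645] 0.3350510905362213
```

Emit:
{"name": "servo_tool", "arguments": {
  "targets": [
    [0,0,0,0,0,0.5,0],
    [0,0,0,0,0,1,0],
    [0,0,0,0,0,1,0],
    [0,0,0,0,0,1,0],
    [0,0,0,0,0,0.5,0]
  ]
}}

```text
time: 17.25
eef_pos: [0.4816, -0.1792, 0.1115]
orientation: [[-0.993, -0.115, 0.002], [-0.115, 0.993, -0.002], [-0.002, -0.002, -1.0]]
wrist_force: [-0.8, 0.3, -1.6]
width: 0.334
grasp_force: 39.6
```

Emit:
{"name": "servo_tool", "arguments": {
  "targets": [
    [0,0,0,-0.8,0.62,0,0],
    [0,0,0,-0.8,0.62,0,0],
    [0,0,0,-0.8,0.62,0,0],
    [0,0,0,-0.8,0.62,0,0],
    [0,0,0,-0.8,0.62,0,0]
  ]
}}

```text
time: 17.75
eef_pos: [0.3998, -0.1161, 0.1091]
orientation: [[-0.993, -0.115, -0.001], [-0.115, 0.993, 0.0], [0.0, 0.0, -1.0]]
wrist_force: [0.2, 0.9, -1.9]
width: 0.334
grasp_force: 39.7
```

Emit:
{"name": "servo_tool", "arguments": {
  "targets": [
    [0,0,0,-0.8,0.62,0,0],
    [0,0,0,-0.8,0.62,0,0],
    [0,0,0,-0.7,0.62,0,0],
    [0,0,0,0,0,-1,0],
    [0,0,0,0,0,-1,0]
  ]
}}

```text
time: 18.25
eef_pos: [0.355, -0.0795, 0.0694]
orientation: [[-0.993, -0.115, 0.002], [-0.115, 0.993, -0.001], [-0.002, -0.002, -1.0]]
wrist_force: [0.6, 0.1, -1.9]
width: 0.335
grasp_force: 39.7
```

Emit:
{"name": "servo_tool", "arguments": {
  "targets": [
    [0,0,0,0,0,-1,0],
    [0,0,0,0,0,-0.8,0],
    [0,0,0,0,0,-0.4,0],
    [0,0,0,0,0,-0.2,0],
    [0,0,0,0,0,0,0]
  ]
}}

```text
time: 18.75
eef_pos: [0.3546, -0.0795, 0.0212]
orientation: [[-0.993, -0.115, -0.001], [-0.115, 0.993, 0.0], [0.0, 0.0, -1.0]]
wrist_force: [0.3, -0.2, -1.0]
width: 0.334
grasp_force: 39.7
```

Emit:
{"name": "servo_tool", "arguments": {
  "targets": [
    [0,0,0,0,0,0,0]
  ]
}}

```text
time: 18.85
eef_pos: [0.3552, -0.0798, 0.0218]
orientation: [[-0.993, -0.115, 0.001], [-0.115, 0.993, -0.0], [-0.001, -0.001, -1.0]]
wrist_force: [-0.3, -0.2, -0.3]
width: 0.333
grasp_force: 39.7
```

Emit:
{"name": "servo_tool", "arguments": {
  "targets": [
    [0,0,0,0,0,-0.15,0],
    [0,0,0,0,0,-0.1,0],
    [0,0,0,0,0,-0.05,0],
    [0,0,0,0,0,0,0]
  ]
}}

```text
time: 19.25
eef_pos: [0.355, -0.0797, 0.016]
orientation: [[-0.993, -0.115, -0.0], [-0.115, 0.993, -0.0], [0.0, -0.0, -1.0]]
wrist_force: [-4.6, 1.5, 12.8]
width: 0.333
grasp_force: 41.1
```

Emit:
{"name": "servo_tool", "arguments": {
  "targets": [
    [0,0,0,0,0,0,1],
    [0,0,0,0,0,0,1],
    [0,0,0,0,0,0,1],
    [0,0,0,0,0,0.5,1],
    [0,0,0,0,0,0.8,1]
  ]
}}

```text
time: 19.75
eef_pos: [0.3539, -0.079, 0.0413]
orientation: [[-0.993, -0.115, -0.002], [-0.115, 0.993, 0.001], [0.002, 0.002, -1.0]]
wrist_force: [0.2, -1.1, 0.1]
width: 0.998
grasp_force: 0.0
```

Emit:
{"name": "servo_tool", "arguments": {
  "targets": [
    [0,0,0,0,0,1,1],
    [0,0,0,0,0,1,1],
    [0,0,0,0.4,0.3,1,1],
    [0,0,0,0.8,0.5,1,1],
    [0,0,0,0.9,0.6,1,1]
  ]
}}

```text
time: 20.25
eef_pos: [0.397, -0.0513, 0.1429]
orientation: [[-0.993, -0.114, 0.001], [-0.114, 0.993, -0.0], [-0.001, -0.001, -1.0]]
wrist_force: [0.8, -1.2, -0.3]
width: 1.002
grasp_force: 0.0
```

Emit:
{"name": "servo_tool", "arguments": {
  "targets": [
    [0,0,0,0.9,0.6,1,1],
    [0,0,0,0.9,0.6,0.3,1],
    [0,0,0,0.9,0.6,0,1],
    [0,0,0,0,0,0,1],
    [0,0,0,0,0,0,1]
  ]
}}

```text
time: 20.75
eef_pos: [0.4503, -0.0153, 0.1674]
orientation: [[-0.993, -0.116, -0.001], [-0.116, 0.993, -0.0], [0.001, 0.0, -1.0]]
wrist_force: [-0.2, -0.5, 1.0]
width: 0.999
grasp_force: 0.0
```

```bash
python3 - <<'E'
from h import *
import pickle
c=snap('wrist','w3.png');pickle.dump(c,open('w3.pkl','wb'));s=bot.state();print(s['eef_pos'],s['orientation'].round(3).tolist(),s['wrist_force'])
E
```

```text
[ 0.44994418 -0.01551802  0.16718907] [[-0.993, -0.115, -0.001], [-0.115, 0.993, 0.0], [0.001, 0.0, -1.0]] [ 0.54615563 -0.42392469  0.10069306]
```

View pics/w3.png

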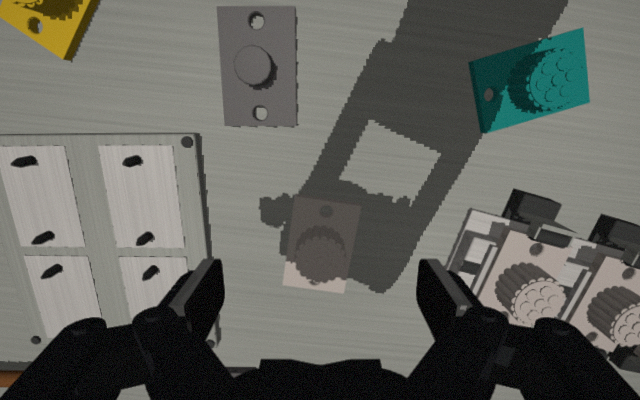

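The blank lies flat, knob up, at (257,66). Loose die_d has plate corners at (294,194), (361,204), (345,293), (283,287), with holes at (326,211) and (316,281).

```bash
python3 - <<'E'
from h import *
import pickle
c=pickle.load(open('w3.pkl','rb'))
P=plane(c,[(294,194),(361,204),(345,293),(283,287),(326,211),(316,281)],.01)
# corners: top=-x, left=-y
th,t,r=fit2d([(-.048,-.032),(-.048,.032),(.048,.032),(.048,-.032),(-.037,0),(.037,0)],P);print(P.round(4),np.degrees(th),t,r)
E
```

```text
[[ 0.462  -0.0375  0.01  ]
 [ 0.4644  0.0265  0.01  ]
 [ 0.5615  0.0247  0.01  ]
 [ 0.5619 -0.0395  0.01  ]
 [ 0.4752 -0.0056  0.01  ]
 [ 0.551  -0.0066  0.01  ]] -0.9886428714939703 [ 0.51269225 -0.00632814] [0.00211937 0.00081032 0.00028931 0.00183309 0.00049529 0.00139627]
```

Emit:
{"name": "servo_tool", "arguments": {
  "targets": [
    [0,0,-0.07,0.8,0.12,0,1],
    [0,0,-0.07,0.8,0.12,0,1],
    [0,0,-0.07,0.8,0.12,0,1],
    [0,0,-0.055,0.73,0.1,-1,1],
    [0,0,0,0,0,-1,1]
  ]
}}

```text
time: 21.3
eef_pos: [0.5147, -0.0072, 0.1276]
orientation: [[-1.0, 0.019, 0.002], [0.019, 1.0, -0.001], [-0.002, -0.001, -1.0]]
wrist_force: [-1.0, -0.7, 0.0]
width: 1.002
grasp_force: 0.0
```

Emit:
{"name": "servo_tool", "arguments": {
  "targets": [
    [0,0,0,0,0,-1,1],
    [0,0,0,0,0,-1,1],
    [0,0,0,0,0,-1,1],
    [0,0,0,0,0,-1,1],
    [0,0,0,0,0,-0.8,1]
  ]
}}

```text
time: 21.8
eef_pos: [0.5119, -0.0069, 0.0302]
orientation: [[-1.0, 0.018, -0.002], [0.018, 1.0, 0.0], [0.002, 0.0, -1.0]]
wrist_force: [0.7, -0.5, -0.7]
width: 1.001
grasp_force: 0.0
```

Emit:
{"name": "servo_tool", "arguments": {
  "targets": [
    [0,0,0,0,0,-0.5,1],
    [0,0,0,0,0,0,1],
    [0,0,0,0,0,0,1]
  ]
}}

```text
time: 22.1
eef_pos: [0.5134, -0.0067, 0.0217]
orientation: [[-1.0, 0.018, 0.0], [0.018, 1.0, -0.0], [-0.0, -0.0, -1.0]]
wrist_force: [0.1, 0.6, 0.8]
width: 0.999
grasp_force: 0.0
```

```bash
python3 - <<'E'
from h import *
s=bot.state();print(s['eef_pos'],s['wrist_force'],s['orientation'].round(4).tolist())
snap('wrist','w4.png')
E
```

```text
[ 0.51336825 -0.00669705  0.02172646] [0.13655717 0.59001757 0.79681157] [[-0.9998, 0.0178, 0.0001], [0.0178, 0.9998, -0.0001], [-0.0001, -0.0001, -1.0]]
```

View pics/w4.png

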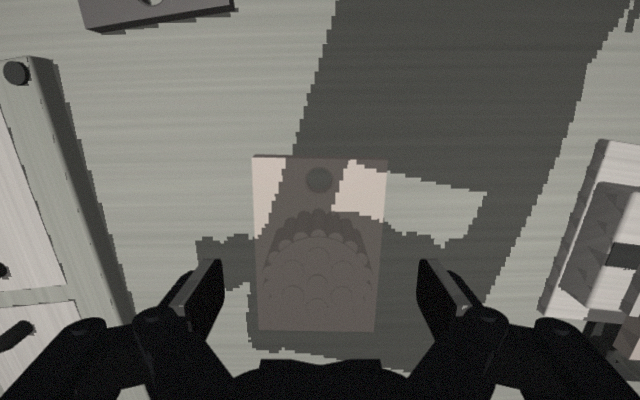

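The die sits centred between the pads: the stamp is at u≈318 and the fingers at 223 and 417.

Emit:
{"name": "servo_tool", "arguments": {
  "targets": [
    [0,0,0,0,0,-0.28,1],
    [0,0,0,0,0,0,1]
  ]
}}

```text
time: 22.35
eef_pos: [0.5134, -0.0063, 0.0157]
orientation: [[-1.0, 0.017, 0.0], [0.017, 1.0, -0.0], [-0.0, -0.0, -1.0]]
wrist_force: [-0.3, -0.2, -0.3]
width: 0.999
grasp_force: 0.0
```

Emit:
{"name": "servo_tool", "arguments": {
  "targets": [
    [0,0,0,0,0,0,0],
    [0,0,0,0,0,0,0],
    [0,0,0,0,0,0,0],
    [0,0,0,0,0,0,0],
    [0,0,0,0,0,0,0]
  ],
  "grip_force": 60
}}

```text
time: 22.85
eef_pos: [0.5139, -0.0065, 0.0163]
orientation: [[-1.0, 0.017, 0.001], [0.017, 1.0, -0.0], [-0.001, -0.0, -1.0]]
wrist_force: [-0.9, 0.3, 4.2]
width: 0.544
grasp_force: 61.5
```

Emit:
{"name": "servo_tool", "arguments": {
  "targets": [
    [0,0,0,0,0,0.5,0],
    [0,0,0,0,0,1,0],
    [0,0,0,0,0,1,0],
    [0,0,0,0,0,1,0],
    [0,0,0,0,0,0.5,0]
  ]
}}

```text
time: 23.35
eef_pos: [0.5141, -0.0064, 0.0976]
orientation: [[-1.0, 0.017, 0.002], [0.017, 1.0, -0.0], [-0.002, -0.0, -1.0]]
wrist_force: [0.4, -0.2, -2.2]
width: 0.545
grasp_force: 61.9
```

```bash
python3 - <<'E'
from h import *
import pickle
s=bot.state();print(s['eef_pos'],s['wrist_force'],s['orientation'].round(4).tolist())
c=snap('wrist','w5.png');pickle.dump(c,open('w5.pkl','wb'))
cv2.imwrite('pics/z5.png',cv2.resize(c['color'][100:300,180:460,::-1],None,fx=2.5,fy=2.5,interpolation=cv2.INTER_CUBIC))
E
```

```text
[ 0.51406087 -0.00639885  0.097558  ] [ 0.37491743 -0.19785569 -2.17653552] [[-0.9998, 0.0172, 0.0021], [0.0172, 0.9999, -0.0005], [-0.0021, -0.0004, -1.0]]
```

View pics/z5.png

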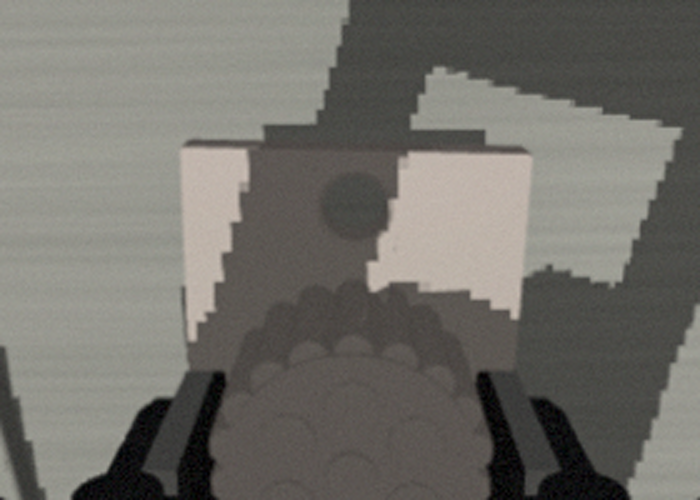

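The die is held. Its near plate edge runs (183,147)–(531,151) in the crop and the hole is at (355,206). I'll compute its offset in the hand.

```bash
python3 - <<'E'
from h import *
import pickle
c=pickle.load(open('w5.pkl','rb'))
tcp=np.array([.51406,-.0064,.09756]);z=tcp[2]-.006
px=(np.array([(183,148),(531,152),(355,206)])+.5)/2.5-.5+[180,100]
P=plane(c,px,z);print((P-tcp).round(4))
th,t,r=fit2d([(-.048,-.032),(-.048,.032),(-.037,0)],P-tcp);print('die in hand: yaw',np.degrees(th),'off',t,r)
E
```

```text
[[-0.0495 -0.0282 -0.006 ]
 [-0.0477  0.0344 -0.006 ]
 [-0.0383  0.0026 -0.006 ]]
die in hand: yaw -1.697619992759424 off [-0.0008438   0.00160172] [0.00078292 0.0006149  0.00044746]
```

Emit:
{"name": "servo_tool", "arguments": {
  "targets": [
    [0,0,0.04,0.43,-0.9,0,0],
    [0,0,0.04,0.43,-0.9,0,0],
    [0,0,0.04,0.43,-0.9,0,0],
    [0,0,0.04,0.43,-0.9,0,0],
    [0,0,0.04,0.43,-0.9,0,0]
  ]
}}

```text
time: 23.9
eef_pos: [0.5559, -0.0967, 0.0946]
orientation: [[-0.997, -0.083, -0.002], [-0.083, 0.997, 0.001], [0.002, 0.001, -1.0]]
wrist_force: [0.4, 0.4, -2.2]
width: 0.538
grasp_force: 62.0
```

Emit:
{"name": "servo_tool", "arguments": {
  "targets": [
    [0,0,0.04,0.43,-0.9,0,0],
    [0,0,0.04,0.43,-0.9,0,0],
    [0,0,0,0.43,-0.9,0,0],
    [0,0,0,0.4,-0.83,0,0],
    [0,0,0,0,0,0,0]
  ]
}}

```text
time: 24.4
eef_pos: [0.5904, -0.1689, 0.0948]
orientation: [[-0.993, -0.12, -0.0], [-0.12, 0.993, -0.0], [0.0, -0.0, -1.0]]
wrist_force: [0.8, -1.1, -2.6]
width: 0.542
grasp_force: 62.0
```

Emit:
{"name": "servo_tool", "arguments": {
  "targets": [
    [0,0,0,0,0,-0.9,0],
    [0,0,0,0,0,-0.9,0],
    [0,0,0,0,0,0,0],
    [0,0,0,0,0,0,0]
  ]
}}

```text
time: 24.8
eef_pos: [0.5893, -0.1661, 0.059]
orientation: [[-0.992, -0.123, -0.002], [-0.123, 0.992, 0.001], [0.002, 0.001, -1.0]]
wrist_force: [0.2, 0.0, -2.3]
width: 0.543
grasp_force: 62.0
```

```bash
python3 - <<'E'
from h import *
import pickle
s=bot.state();print(s['eef_pos'],s['wrist_force'],s['orientation'].round(4).tolist())
c=snap('wrist','w6.png');pickle.dump(c,open('w6.pkl','wb'))
cv2.imwrite('pics/z6.png',cv2.resize(c['color'][0:300,100:440,::-1],None,fx=2,fy=2,interpolation=cv2.INTER_CUBIC))
E
```

```text
[ 0.5893239  -0.16605914  0.05898394] [ 0.19654481  0.04562693 -2.31126935] [[-0.9924, -0.1227, -0.0019], [-0.1227, 0.9924, 0.0011], [0.0018, 0.0014, -1.0]]
```

View pics/z6.png

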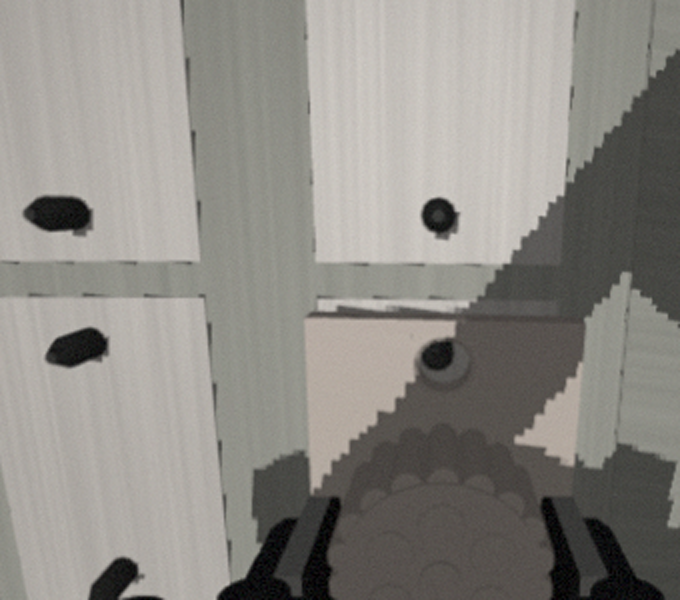

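Through the hole (centre (443,361)) a pin tip shows at (437,355), with station0's pin at (438,215). I'll work out the correction from these.

```bash
python3 - <<'E'
from h import *
import pickle
c=pickle.load(open('w6.pkl','rb'))
g=lambda p:(np.array(p)+.5)/2-.5+[100,0]
h=plane(c,g([(443,361)]),.053);k=plane(c,g([(437,354)]),.034)
print('hole',h,'pin',k)
print('cam',c['pose'][:3,3])
print('st0 pin',plane(c,g([(438,214)]),.035), 'st1 lower pin tip', plane(c,g([(27,214)]),.036))
E=plane(c,g([(306,318),(584,322)]),.053);print(E,np.degrees(np.arctan2(*(E[0]-E[1])[[0,1]]*np.array([1,-1]))))
I=plane(c,g([(312,264),(565,264)]),.014);print('inlay edge yaw',np.degrees(np.arctan2(*(I[0]-I[1])[[0,1]]*np.array([1,-1]))))
E
```

```text
hole [[ 0.55043588 -0.16920157  0.053     ]] pin [[ 0.5531101  -0.17033741  0.034     ]]
cam [ 0.51677772 -0.17408839  0.2011025 ]
st0 pin [[ 0.51853761 -0.17430988  0.035     ]] st1 lower pin tip [[ 0.53014154 -0.27371228  0.036     ]]
[[ 0.54435519 -0.20104212  0.053     ]
 [ 0.53758035 -0.13873881  0.053     ]] 6.205940760400336
inlay edge yaw 7.033568262106027
```

Emit:
{"name": "servo_tool", "arguments": {
  "targets": [
    [0,0,0,0.12,-0.05,0,0],
    [0,0,0,0,0,-0.4,0],
    [0,0,0,0,0,-0.3,0],
    [0,0,0,0,0,-0.2,0],
    [0,0,0,0,0,0,0]
  ]
}}

```text
time: 25.35
eef_pos: [0.5917, -0.1676, 0.0405]
orientation: [[-0.992, -0.122, -0.002], [-0.122, 0.992, 0.001], [0.002, 0.001, -1.0]]
wrist_force: [-0.2, 0.4, -2.9]
width: 0.539
grasp_force: 62.0
```

Emit:
{"name": "servo_tool", "arguments": {
  "targets": [
    [0,0,0,0,0,-0.2,0],
    [0,0,0,0,0,0,0]
  ]
}}

```text
time: 25.55
eef_pos: [0.5923, -0.1678, 0.0372]
orientation: [[-0.992, -0.122, -0.001], [-0.122, 0.992, 0.0], [0.001, 0.0, -1.0]]
wrist_force: [0.1, 0.2, -1.6]
width: 0.545
grasp_force: 62.0
```

No contact force, so the die is going over the pins cleanly.

Emit:
{"name": "servo_tool", "arguments": {
  "targets": [
    [0,0,0,0,0,-0.2,0],
    [0,0,0,0,0,-0.1,0],
    [0,0,0,0,0,0,0]
  ]
}}

```text
time: 25.85
eef_pos: [0.5922, -0.1678, 0.0312]
orientation: [[-0.992, -0.122, -0.001], [-0.122, 0.992, 0.0], [0.001, 0.0, -1.0]]
wrist_force: [-0.4, -0.4, -1.8]
width: 0.539
grasp_force: 62.0
```

Emit:
{"name": "servo_tool", "arguments": {
  "targets": [
    [0,0,0,0,0,-0.07,0],
    [0,0,0,0,0,0,0]
  ]
}}

```text
time: 26.05
eef_pos: [0.5927, -0.168, 0.0304]
orientation: [[-0.992, -0.122, 0.0], [-0.122, 0.992, -0.0], [-0.0, -0.0, -1.0]]
wrist_force: [0.2, -0.1, -2.5]
width: 0.542
grasp_force: 62.2
```

Emit:
{"name": "servo_tool", "arguments": {
  "targets": [
    [0,0,0,0,0,-0.07,0],
    [0,0,0,0,0,0,0]
  ]
}}

```text
time: 26.25
eef_pos: [0.5927, -0.168, 0.0303]
orientation: [[-0.992, -0.123, -0.0], [-0.123, 0.992, -0.0], [0.0, -0.0, -1.0]]
wrist_force: [-4.6, 1.6, 8.4]
width: 0.544
grasp_force: 63.2
```

Emit:
{"name": "servo_tool", "arguments": {
  "targets": [
    [0,0,0,0,0,-0.05,0],
    [0,0,0,0,0,0,0]
  ]
}}

```text
time: 26.45
eef_pos: [0.5927, -0.168, 0.0303]
orientation: [[-0.992, -0.123, -0.0], [-0.123, 0.992, -0.0], [0.0, -0.0, -1.0]]
wrist_force: [-7.3, 2.6, 15.8]
width: 0.539
grasp_force: 63.8
```

Seated, with contact at TCP z=0.0303 as predicted. I'll release and go to the nearest rail bay at (0.516,0.181).

Emit:
{"name": "servo_tool", "arguments": {
  "targets": [
    [0,0,0,0,0,0,1],
    [0,0,0,0,0,0,1],
    [0,0,0,0,0,0,1],
    [0,0,0,0,0,1,1],
    [0,0,0,0,0,1,1]
  ]
}}

```text
time: 26.95
eef_pos: [0.5918, -0.1676, 0.0673]
orientation: [[-0.992, -0.122, -0.002], [-0.122, 0.992, 0.001], [0.002, 0.001, -1.0]]
wrist_force: [0.3, -0.7, 0.2]
width: 1.002
grasp_force: 0.0
```

Emit:
{"name": "servo_tool", "arguments": {
  "targets": [
    [0,0,0,0,0,1,1],
    [0,0,0,0,0,1,1],
    [0,0,-0.03,-0.21,0.97,1,1],
    [0,0,-0.03,-0.21,0.97,0,1],
    [0,0,-0.03,-0.21,0.97,0,1]
  ]
}}

```text
time: 27.45
eef_pos: [0.5804, -0.1095, 0.1287]
orientation: [[-0.997, -0.076, 0.002], [-0.076, 0.997, -0.001], [-0.002, -0.001, -1.0]]
wrist_force: [0.8, 0.6, -0.2]
width: 1.0
grasp_force: 0.0
```

Emit:
{"name": "servo_tool", "arguments": {
  "targets": [
    [0,0,-0.03,-0.21,0.97,0,1],
    [0,0,-0.03,-0.21,0.97,0,1],
    [0,0,-0.03,-0.21,0.97,0,1],
    [0,0,-0.03,-0.21,0.97,0,1],
    [0,0,-0.03,-0.21,0.97,0,1]
  ]
}}

```text
time: 27.95
eef_pos: [0.5587, -0.012, 0.1277]
orientation: [[-1.0, -0.002, -0.0], [-0.002, 1.0, 0.0], [0.0, 0.0, -1.0]]
wrist_force: [0.4, -0.5, -0.7]
width: 0.995
grasp_force: 0.0
```

Emit:
{"name": "servo_tool", "arguments": {
  "targets": [
    [0,0,-0.03,-0.21,0.97,0,1],
    [0,0,-0.03,-0.21,0.97,0,1],
    [0,0,-0.03,-0.21,0.97,0,1],
    [0,0,-0.03,-0.21,0.97,0,1],
    [0,0,-0.03,-0.21,0.97,0,1]
  ]
}}

```text
time: 28.45
eef_pos: [0.5377, 0.0851, 0.1277]
orientation: [[-0.997, 0.073, -0.0], [0.073, 0.997, 0.0], [0.0, 0.0, -1.0]]
wrist_force: [-0.1, -0.1, 0.9]
width: 0.996
grasp_force: 0.0
```

Emit:
{"name": "servo_tool", "arguments": {
  "targets": [
    [0,0,-0.03,-0.21,0.97,0,1],
    [0,0,-0.03,-0.21,0.97,0,1],
    [0,0,-0.03,-0.21,0.97,0,1],
    [0,0,-0.03,-0.21,0.97,0,1],
    [0,0,-0.03,-0.21,0.97,0,1]
  ]
}}

```text
time: 28.95
eef_pos: [0.5167, 0.1821, 0.1278]
orientation: [[-0.989, 0.147, 0.0], [0.147, 0.989, 0.0], [-0.0, 0.0, -1.0]]
wrist_force: [1.0, 0.3, 0.4]
width: 0.998
grasp_force: 0.0
```

Emit:
{"name": "servo_tool", "arguments": {
  "targets": [
    [0,0,0,0,0,0,1],
    [0,0,0,0,0,0,1]
  ]
}}

```text
time: 29.15
eef_pos: [0.5169, 0.1813, 0.1277]
orientation: [[-0.989, 0.145, -0.0], [0.145, 0.989, -0.0], [0.0, -0.0, -1.0]]
wrist_force: [0.4, 0.4, 0.1]
width: 0.998
grasp_force: 0.0
```

```bash
python3 - <<'E'
from h import *
import pickle
s=bot.state();print(s['eef_pos'],np.degrees(np.arctan2(-s['orientation'][1,0],-s['orientation'][0,0])))
c=snap('wrist','w7.png');pickle.dump(c,open('w7.pkl','wb'))
E
```

```text
[0.51690781 0.18127891 0.12773205] -8.357921069934001
```

Emit:
{"name": "servo_tool", "arguments": {
  "targets": [
    [0,0,0,0,0,-1,1],
    [0,0,0,0,0,-1,1],
    [0,0,0,0,0,-1,1],
    [0,0,0,0,0,-0.8,1],
    [0,0,0,0,0,-0.2,1]
  ]
}}

```text
time: 29.7
eef_pos: [0.5158, 0.18, 0.0459]
orientation: [[-0.989, 0.148, -0.004], [0.148, 0.989, -0.001], [0.003, -0.001, -1.0]]
wrist_force: [0.1, -0.1, 0.1]
width: 1.001
grasp_force: 0.0
```

Emit:
{"name": "servo_tool", "arguments": {
  "targets": [
    [0,0,0,0,0,-0.05,1],
    [0,0,0,0,0,0,0],
    [0,0,0,0,0,0,0],
    [0,0,0,0,0,0,0],
    [0,0,0,0,0,0,0]
  ],
  "grip_force": 80
}}

```text
time: 30.2
eef_pos: [0.5181, 0.1814, 0.0485]
orientation: [[-0.989, 0.147, 0.003], [0.147, 0.989, 0.0], [-0.003, 0.001, -1.0]]
wrist_force: [-0.9, -0.6, 4.7]
width: 0.537
grasp_force: 82.3
```

Emit:
{"name": "servo_tool", "arguments": {
  "targets": [
    [0,0,0,0,0,0,0]
  ]
}}

```text
time: 30.3
eef_pos: [0.5181, 0.1814, 0.0484]
orientation: [[-0.989, 0.147, 0.003], [0.147, 0.989, 0.0], [-0.003, 0.0, -1.0]]
wrist_force: [-0.8, -0.4, 6.1]
width: 0.534
grasp_force: 82.3
```

Emit:
{"name": "servo_tool", "arguments": {
  "targets": [
    [0,0,0,0,0,0.3,0],
    [0,0,0,0,0,0.3,0],
    [0,0,0,0,0,0.3,0],
    [0,0,0,0,0,0.3,0],
    [0,0,0,0,0,0.4,0]
  ]
}}

```text
time: 30.8
eef_pos: [0.5168, 0.1812, 0.0795]
orientation: [[-0.989, 0.147, -0.0], [0.147, 0.989, -0.0], [0.0, -0.0, -1.0]]
wrist_force: [-0.4, 0.5, -2.4]
width: 0.534
grasp_force: 84.7
```

Emit:
{"name": "servo_tool", "arguments": {
  "targets": [
    [0,0,0,0,0,0.8,0],
    [0,0,0,0,0,0.8,0],
    [0,0,0,0,0,0.8,0],
    [0,0,0,0,0,0,0],
    [0,0,0,0,0,0,0]
  ]
}}

```text
time: 31.3
eef_pos: [0.517, 0.1812, 0.1271]
orientation: [[-0.989, 0.147, 0.001], [0.147, 0.989, 0.0], [-0.001, 0.0, -1.0]]
wrist_force: [0.3, -0.3, -2.5]
width: 0.531
grasp_force: 84.7
```

```bash
cat >> h.py <<'E'
def hand():
    """near hole and near plate edge of the held die, relative to TCP"""
    s=bot.state();c=snap('wrist');cv2.imwrite('pics/hand%d.png'%round(s['time']*10),c['color'][:,:,::-1])
    import pickle;pickle.dump((s,c),open('hand.pkl','wb'))
    return s,c
E
python3 - <<'E'
from h import *
s,c=hand();print(s['eef_pos'],s['wrist_force'],s['width'])
cv2.imwrite('pics/z8.png',cv2.resize(c['color'][100:300,180:460,::-1],None,fx=2.5,fy=2.5,interpolation=cv2.INTER_CUBIC))
E
```

```text
[0.51702619 0.18122304 0.1270935 ] [ 0.33230084 -0.27687666 -2.47882801] 0.5306951864241434
```

```bash
cat >> h.py <<'E'
def held(s,c,off):
    im=cv2.GaussianBlur(c['color'],(5,5),0).astype(float); r=im[:,:,0]/(im[:,:,2]+1)
    m=(r>1.05).astype('uint8')
    R=s['orientation'];tcp=s['eef_pos']
    pr=lambda l: proj(c,[tcp+R@np.array(l)])[0]
    z=tcp[2]-off+.010
    hz=off-.010
    # front edge: for columns at tool y in +-25mm, scan from outside inward
    E=[]
    for y in np.arange(-.027,.0271,.003):
        if abs(y)<.003: pass
        best=None
        for x in np.arange(.065,.030,-.0005):
            u,v=np.round(pr([x,y,hz])).astype(int)
            if 0<=v<400 and m[v,u]:
                if best is None: best=x
                if best-x>.004: break
            else: best=None
        if best: E.append((y,best))
    E=np.array(E); k=np.polyfit(E[:,0],E[:,1],1)
    res=E[:,1]-np.polyval(k,E[:,0]); ok=abs(res)<.0015
    k=np.polyfit(E[ok,0],E[ok,1],1)
    S=[]
    for x in np.arange(.020,.045,.003):
        for sg in (1,-1):
            for y in np.arange(.045,.02,-.0005):
                u,v=np.round(pr([x,sg*y,hz])).astype(int)
                if m[v,u] : S.append((x,sg*y));break
    S=np.array(S)
    print('front edge x at y=0: %.4f (exp .048) slope %.2f deg n=%d/%d'%(k[1],np.degrees(k[0]),ok.sum(),len(E)),'sides',np.median(S[S[:,1]>0,1]),np.median(S[S[:,1]<0,1]))
E
python3 - <<'E'
from h import *
import pickle
c=pickle.load(open('w5.pkl','rb'))
s=bot.state();s2=dict(s);s2['eef_pos']=np.array([.51406,-.0064,.09756]);s2['orientation']=np.array([[-0.9998,0.0172,0.0021],[0.0172,0.9999,-0.0005],[-0.0021,-0.0004,-1.0]])
held(s2,c,.016)
s,c=pickle.load(open('hand.pkl','rb'))
held(s,c,.0184)
E
```

```text
front edge x at y=0: 0.0507 (exp .048) slope -1.81 deg n=19/19 sides 0.045 -0.044
front edge x at y=0: 0.0510 (exp .048) slope -0.23 deg n=17/19 sides 0.045 -0.045
```

Emit:
{"name": "servo_tool", "arguments": {
  "targets": [
    [0,0,0.028,-0.09,-0.95,0,0],
    [0,0,0.028,-0.09,-0.95,0,0],
    [0,0,0.028,-0.09,-0.95,0,0],
    [0,0,0.028,-0.09,-0.95,0,0],
    [0,0,0.028,-0.09,-0.95,0,0]
  ]
}}

```text
time: 31.85
eef_pos: [0.5069, 0.0856, 0.1256]
orientation: [[-0.997, 0.077, -0.002], [0.077, 0.997, 0.0], [0.002, -0.0, -1.0]]
wrist_force: [0.0, -0.9, -1.7]
width: 0.526
grasp_force: 84.7
```

Emit:
{"name": "servo_tool", "arguments": {
  "targets": [
    [0,0,0.028,-0.09,-0.95,0,0],
    [0,0,0.028,-0.09,-0.95,0,0],
    [0,0,0.028,-0.09,-0.95,0,0],
    [0,0,0.028,-0.09,-0.95,0,0],
    [0,0,0.028,-0.09,-0.95,0,0]
  ]
}}

```text
time: 32.35
eef_pos: [0.4979, -0.0093, 0.1257]
orientation: [[-1.0, 0.007, -0.002], [0.007, 1.0, 0.001], [0.002, 0.0, -1.0]]
wrist_force: [-0.8, -0.8, -1.5]
width: 0.535
grasp_force: 84.7
```

Emit:
{"name": "servo_tool", "arguments": {
  "targets": [
    [0,0,0.028,-0.09,-0.95,0,0],
    [0,0,0.028,-0.09,-0.95,0,0],
    [0,0,0.028,-0.09,-0.95,0,0],
    [0,0,0.028,-0.09,-0.95,0,0],
    [0,0,0.028,-0.09,-0.95,0,0]
  ]
}}

```text
time: 32.85
eef_pos: [0.489, -0.1042, 0.1256]
orientation: [[-0.998, -0.063, -0.002], [-0.063, 0.998, 0.001], [0.002, 0.001, -1.0]]
wrist_force: [0.1, -0.4, -0.9]
width: 0.537
grasp_force: 84.7
```

Emit:
{"name": "servo_tool", "arguments": {
  "targets": [
    [0,0,0.028,-0.09,-0.95,0,0],
    [0,0,0.028,-0.09,-0.95,0,0],
    [0,0,0.028,-0.09,-0.95,0,0],
    [0,0,0.028,-0.05,-0.95,0,0],
    [0,0,0,0,0,0,0]
  ]
}}

```text
time: 33.35
eef_pos: [0.4829, -0.1815, 0.1259]
orientation: [[-0.993, -0.116, -0.001], [-0.116, 0.993, 0.0], [0.001, 0.0, -1.0]]
wrist_force: [-0.2, 0.5, -2.4]
width: 0.531
grasp_force: 84.7
```

Emit:
{"name": "servo_tool", "arguments": {
  "targets": [
    [0,0,0,0,0,-1,0],
    [0,0,0,0,0,-1,0],
    [0,0,0,0,0,-1,0],
    [0,0,0,0,0,-0.3,0],
    [0,0,0,0,0,0,0]
  ]
}}

```text
time: 33.85
eef_pos: [0.4825, -0.1785, 0.0595]
orientation: [[-0.993, -0.119, -0.003], [-0.119, 0.993, 0.002], [0.003, 0.002, -1.0]]
wrist_force: [-0.6, -0.4, -1.8]
width: 0.529
grasp_force: 84.7
```

Emit:
{"name": "servo_tool", "arguments": {
  "targets": [
    [0,0,0,0,0,0,0]
  ]
}}

```text
time: 33.95
eef_pos: [0.4839, -0.1796, 0.0613]
orientation: [[-0.993, -0.119, 0.0], [-0.119, 0.993, -0.0], [-0.0, -0.0, -1.0]]
wrist_force: [0.4, 0.8, -1.8]
width: 0.532
grasp_force: 84.7
```

```bash
python3 - <<'E'
from h import *
s,c=hand();print(s['eef_pos'],s['wrist_force'],np.degrees(np.arctan2(-s['orientation'][1,0],-s['orientation'][0,0])))
held(s,c,.0184)
E
```

```text
[ 0.4838875  -0.17961406  0.06133386] [ 0.35112284  0.84849981 -1.83790013] 6.811332956934883
front edge x at y=0: 0.0508 (exp .048) slope -0.30 deg n=14/19 sides 0.045 -0.045
```

Emit:
{"name": "servo_tool", "arguments": {
  "targets": [
    [0,0,0,0,0,-0.4,0],
    [0,0,0,0,0,-0.4,0],
    [0,0,0,0,0,-0.3,0],
    [0,0,0,0,0,0,0]
  ]
}}

```text
time: 34.4
eef_pos: [0.4826, -0.1792, 0.0376]
orientation: [[-0.993, -0.118, -0.002], [-0.118, 0.993, 0.001], [0.002, 0.002, -1.0]]
wrist_force: [-0.6, -0.5, -3.1]
width: 0.532
grasp_force: 84.7
```

Emit:
{"name": "servo_tool", "arguments": {
  "targets": [
    [0,0,0,0,0,-0.15,0],
    [0,0,0,0,0,-0.1,0],
    [0,0,0,0,0,0,0]
  ]
}}

```text
time: 34.7
eef_pos: [0.4834, -0.1797, 0.0337]
orientation: [[-0.993, -0.118, -0.0], [-0.118, 0.993, 0.0], [0.0, 0.0, -1.0]]
wrist_force: [0.1, -0.0, -2.6]
width: 0.532
grasp_force: 84.7
```

Emit:
{"name": "servo_tool", "arguments": {
  "targets": [
    [0,0,0,0,0,-0.06,0],
    [0,0,0,0,0,0,0]
  ]
}}

```text
time: 34.9
eef_pos: [0.4836, -0.1797, 0.0327]
orientation: [[-0.993, -0.118, 0.0], [-0.118, 0.993, -0.0], [-0.0, -0.0, -1.0]]
wrist_force: [0.3, -1.3, -1.8]
width: 0.534
grasp_force: 84.7
```

Emit:
{"name": "servo_tool", "arguments": {
  "targets": [
    [0,0,0,0,0,-0.06,0],
    [0,0,0,0,0,0,0]
  ]
}}

```text
time: 35.1
eef_pos: [0.4836, -0.1798, 0.0325]
orientation: [[-0.993, -0.119, -0.0], [-0.119, 0.993, -0.0], [0.0, -0.0, -1.0]]
wrist_force: [-3.6, 1.2, 7.9]
width: 0.534
grasp_force: 85.9
```

Emit:
{"name": "servo_tool", "arguments": {
  "targets": [
    [0,0,0,0,0,-0.06,0],
    [0,0,0,0,0,0,0]
  ]
}}

```text
time: 35.3
eef_pos: [0.4837, -0.1799, 0.0324]
orientation: [[-0.993, -0.119, -0.0], [-0.119, 0.993, -0.0], [0.001, -0.0, -1.0]]
wrist_force: [-9.2, 4.6, 19.8]
width: 0.537
grasp_force: 87.2
```

Emit:
{"name": "servo_tool", "arguments": {
  "targets": [
    [0,0,0,0,0,0,1],
    [0,0,0,0,0,0,1],
    [0,0,0,0,0,0,1],
    [0,0,0,0,0,1,1],
    [0,0,0,0,0,1,1]
  ]
}}

```text
time: 35.8
eef_pos: [0.4828, -0.1793, 0.0699]
orientation: [[-0.993, -0.118, -0.002], [-0.118, 0.993, 0.001], [0.002, 0.001, -1.0]]
wrist_force: [0.2, -0.0, -0.2]
width: 1.001
grasp_force: 0.0
```

Emit:
{"name": "servo_tool", "arguments": {
  "targets": [
    [0,0,0,0,0,1,1],
    [0,0,0,0,0,1,1],
    [0,0,-0.022,0.1,0.96,0.9,1],
    [0,0,-0.022,0.1,0.96,0,1],
    [0,0,-0.022,0.1,0.96,0,1]
  ]
}}

```text
time: 36.3
eef_pos: [0.4901, -0.1219, 0.129]
orientation: [[-0.996, -0.085, 0.001], [-0.085, 0.996, -0.001], [-0.001, -0.001, -1.0]]
wrist_force: [-1.4, 0.3, -0.5]
width: 1.002
grasp_force: 0.0
```

Emit:
{"name": "servo_tool", "arguments": {
  "targets": [
    [0,0,-0.022,0.1,0.96,0,1],
    [0,0,-0.022,0.1,0.96,0,1],
    [0,0,-0.022,0.1,0.96,0,1],
    [0,0,-0.022,0.1,0.96,0,1],
    [0,0,-0.022,0.1,0.96,0,1]
  ]
}}

```text
time: 36.8
eef_pos: [0.4996, -0.0253, 0.1281]
orientation: [[-1.0, -0.03, -0.0], [-0.03, 1.0, 0.0], [0.0, 0.0, -1.0]]
wrist_force: [-0.4, 0.6, -0.4]
width: 0.999
grasp_force: 0.0
```

Emit:
{"name": "servo_tool", "arguments": {
  "targets": [
    [0,0,-0.022,0.1,0.96,0,1],
    [0,0,-0.022,0.1,0.96,0,1],
    [0,0,-0.022,0.1,0.96,0,1],
    [0,0,-0.022,0.1,0.96,0,1],
    [0,0,-0.022,0.1,0.96,0,1]
  ]
}}

```text
time: 37.3
eef_pos: [0.5095, 0.0707, 0.1281]
orientation: [[-1.0, 0.025, -0.0], [0.025, 1.0, 0.0], [0.0, 0.0, -1.0]]
wrist_force: [0.2, -0.1, 1.1]
width: 0.997
grasp_force: 0.0
```

Emit:
{"name": "servo_tool", "arguments": {
  "targets": [
    [0,0,-0.022,0.1,0.96,0,1],
    [0,0,-0.022,0.1,0.96,0,1],
    [0,0,-0.022,0.1,0.96,0,1],
    [0,0,-0.022,0.1,0.96,0,1],
    [0,0,-0.022,0.1,0.96,0,1]
  ]
}}

```text
time: 37.8
eef_pos: [0.5195, 0.1667, 0.128]
orientation: [[-0.997, 0.08, -0.0], [0.08, 0.997, -0.0], [0.0, -0.0, -1.0]]
wrist_force: [0.4, -0.5, 0.6]
width: 1.001
grasp_force: 0.0
```

Emit:
{"name": "servo_tool", "arguments": {
  "targets": [
    [0,0,-0.022,0.1,0.96,0,1],
    [0,0,-0.022,0.1,0.96,0,1],
    [0,0,-0.022,0.1,0.96,0,1],
    [0,0,-0.022,0.1,0.96,0,1],
    [0,0,-0.022,0.1,0.96,0,1]
  ]
}}

```text
time: 38.3
eef_pos: [0.5295, 0.2626, 0.1279]
orientation: [[-0.991, 0.134, -0.0], [0.134, 0.991, -0.0], [0.0, -0.0, -1.0]]
wrist_force: [0.4, 0.7, 0.1]
width: 0.999
grasp_force: 0.0
```

Emit:
{"name": "servo_tool", "arguments": {
  "targets": [
    [0,0,-0.022,0.05,0.9,0,1],
    [0,0,0,0,0,0,1],
    [0,0,0,0,0,0,1]
  ]
}}

```text
time: 38.6
eef_pos: [0.5303, 0.2798, 0.1279]
orientation: [[-0.99, 0.144, -0.001], [0.144, 0.99, -0.001], [0.001, -0.001, -1.0]]
wrist_force: [-0.3, -0.8, -0.3]
width: 0.999
grasp_force: 0.0
```

Emit:
{"name": "servo_tool", "arguments": {
  "targets": [
    [0,0,-0.005,-0.05,0,-1,1],
    [0,0,0,0,0,-1,1],
    [0,0,0,0,0,-1,1],
    [0,0,0,0,0,-0.8,1],
    [0,0,0,0,0,-0.2,1]
  ]
}}

```text
time: 39.1
eef_pos: [0.5281, 0.2787, 0.0461]
orientation: [[-0.989, 0.148, -0.004], [0.148, 0.989, -0.001], [0.003, -0.002, -1.0]]
wrist_force: [-0.2, -0.5, -0.6]
width: 1.004
grasp_force: 0.0
```

Emit:
{"name": "servo_tool", "arguments": {
  "targets": [
    [0,0,0,0,0,-0.05,1],
    [0,0,0,0,0,0,0],
    [0,0,0,0,0,0,0],
    [0,0,0,0,0,0,0],
    [0,0,0,0,0,0,0]
  ],
  "grip_force": 80
}}

```text
time: 39.6
eef_pos: [0.5307, 0.2803, 0.0489]
orientation: [[-0.989, 0.147, 0.003], [0.147, 0.989, 0.001], [-0.002, 0.001, -1.0]]
wrist_force: [-0.2, 0.1, 4.9]
width: 0.529
grasp_force: 82.4
```

Emit:
{"name": "servo_tool", "arguments": {
  "targets": [
    [0,0,0,0,0,0,0]
  ]
}}

```text
time: 39.7
eef_pos: [0.5307, 0.2803, 0.0489]
orientation: [[-0.989, 0.147, 0.003], [0.147, 0.989, 0.001], [-0.002, 0.001, -1.0]]
wrist_force: [-0.9, -0.8, 6.1]
width: 0.534
grasp_force: 82.4
```

Emit:
{"name": "servo_tool", "arguments": {
  "targets": [
    [0,0,0,0,0,0.3,0],
    [0,0,0,0,0,0.3,0],
    [0,0,0,0,0,0.3,0],
    [0,0,0,0,0,0.3,0],
    [0,0,0,0,0,0.4,0]
  ]
}}

```text
time: 40.2
eef_pos: [0.5293, 0.2796, 0.0798]
orientation: [[-0.989, 0.147, -0.001], [0.147, 0.989, -0.001], [0.0, -0.001, -1.0]]
wrist_force: [-0.4, -0.4, -2.0]
width: 0.534
grasp_force: 84.6
```

Emit:
{"name": "servo_tool", "arguments": {
  "targets": [
    [0,0,0,0,0,0.8,0],
    [0,0,0,0,0,0.8,0],
    [0,0,0,0,0,0.8,0],
    [0,0,0,0,0,0,0],
    [0,0,0,0,0,0,0]
  ]
}}

```text
time: 40.7
eef_pos: [0.5299, 0.28, 0.1281]
orientation: [[-0.989, 0.147, 0.001], [0.147, 0.989, 0.0], [-0.001, 0.001, -1.0]]
wrist_force: [0.0, -0.2, -2.5]
width: 0.538
grasp_force: 84.6
```

```bash
python3 - <<'E'
from h import *
s,c=hand();print(s['eef_pos'],s['wrist_force'],np.degrees(np.arctan2(-s['orientation'][1,0],-s['orientation'][0,0])))
held(s,c,.0184)
E
```

```text
[0.52992687 0.27998977 0.12811945] [ 0.02240041 -0.20773713 -2.54321425] -8.467465315683963
front edge x at y=0: 0.0500 (exp .048) slope 1.66 deg n=14/19 sides 0.045 -0.045
```

Emit:
{"name": "servo_tool", "arguments": {
  "targets": [
    [0,0,0.02,0.13,-0.98,0,0],
    [0,0,0.02,0.13,-0.98,0,0],
    [0,0,0.02,0.13,-0.98,0,0],
    [0,0,0.02,0.13,-0.98,0,0],
    [0,0,0.02,0.13,-0.98,0,0]
  ]
}}

```text
time: 41.25
eef_pos: [0.5417, 0.181, 0.126]
orientation: [[-0.995, 0.097, -0.002], [0.097, 0.995, -0.0], [0.002, -0.001, -1.0]]
wrist_force: [-0.7, 0.0, -2.0]
width: 0.532
grasp_force: 84.6
```

Emit:
{"name": "servo_tool", "arguments": {
  "targets": [
    [0,0,0.02,0.13,-0.98,0,0],
    [0,0,0.02,0.13,-0.98,0,0],
    [0,0,0.02,0.13,-0.98,0,0],
    [0,0,0.02,0.13,-0.98,0,0],
    [0,0,0.02,0.13,-0.98,0,0]
  ]
}}

```text
time: 41.75
eef_pos: [0.5547, 0.0831, 0.1261]
orientation: [[-0.999, 0.047, -0.002], [0.047, 0.999, 0.0], [0.002, 0.0, -1.0]]
wrist_force: [0.2, 0.4, -2.0]
width: 0.532
grasp_force: 84.6
```

Emit:
{"name": "servo_tool", "arguments": {
  "targets": [
    [0,0,0.02,0.13,-0.98,0,0],
    [0,0,0.02,0.13,-0.98,0,0],
    [0,0,0.02,0.13,-0.98,0,0],
    [0,0,0.02,0.13,-0.98,0,0],
    [0,0,0.02,0.13,-0.98,0,0]
  ]
}}

```text
time: 42.25
eef_pos: [0.5678, -0.0148, 0.1261]
orientation: [[-1.0, -0.003, -0.002], [-0.003, 1.0, 0.001], [0.002, 0.001, -1.0]]
wrist_force: [0.0, -0.1, -2.1]
width: 0.531
grasp_force: 84.6
```

Emit:
{"name": "servo_tool", "arguments": {
  "targets": [
    [0,0,0.02,0.13,-0.98,0,0],
    [0,0,0.02,0.13,-0.98,0,0],
    [0,0,0.02,0.13,-0.98,0,0],
    [0,0,0.02,0.13,-0.98,0,0],
    [0,0,0.02,0.13,-0.98,0,0]
  ]
}}

```text
time: 42.75
eef_pos: [0.5807, -0.1126, 0.1259]
orientation: [[-0.999, -0.053, -0.002], [-0.053, 0.999, 0.001], [0.002, 0.001, -1.0]]
wrist_force: [0.5, 0.1, -3.6]
width: 0.53
grasp_force: 84.6
```

Emit:
{"name": "servo_tool", "arguments": {
  "targets": [
    [0,0,0.02,0.13,-0.98,0,0],
    [0,0,0.02,0.13,-0.98,0,0],
    [0,0,0.02,0.13,-0.98,0,0],
    [0,0,0.02,0.13,-0.98,0,0],
    [0,0,0.02,0.13,-0.98,0,0]
  ]
}}

```text
time: 43.25
eef_pos: [0.5938, -0.2105, 0.1258]
orientation: [[-0.995, -0.102, -0.002], [-0.102, 0.995, 0.001], [0.002, 0.001, -1.0]]
wrist_force: [1.2, -0.5, -2.5]
width: 0.538
grasp_force: 84.6
```

Emit:
{"name": "servo_tool", "arguments": {
  "targets": [
    [0,0,0.02,0.13,-0.98,0,0],
    [0,0,0.01,0.13,-0.98,0,0],
    [0,0,0,0.13,-0.9,0,0],
    [0,0,0,0,0,0,0],
    [0,0,0,0,0,0,0]
  ]
}}

```text
time: 43.75
eef_pos: [0.6021, -0.2675, 0.1267]
orientation: [[-0.993, -0.116, -0.001], [-0.116, 0.993, 0.001], [0.001, 0.001, -1.0]]
wrist_force: [-0.0, 0.8, -2.3]
width: 0.529
grasp_force: 84.6
```

Emit:
{"name": "servo_tool", "arguments": {
  "targets": [
    [0,0,0,0,0,-1,0],
    [0,0,0,0,0,-1,0],
    [0,0,0,0,0,-0.9,0],
    [0,0,0,0,0,-0.4,0],
    [0,0,0,0,0,0,0]
  ]
}}

```text
time: 44.25
eef_pos: [0.6013, -0.2662, 0.0595]
orientation: [[-0.993, -0.117, -0.003], [-0.117, 0.993, 0.002], [0.003, 0.002, -1.0]]
wrist_force: [0.2, 0.8, -2.3]
width: 0.531
grasp_force: 84.6
```

Emit:
{"name": "servo_tool", "arguments": {
  "targets": [
    [0,0,0,0,0,0,0]
  ]
}}

```text
time: 44.35
eef_pos: [0.6028, -0.2673, 0.0618]
orientation: [[-0.993, -0.117, 0.001], [-0.117, 0.993, -0.0], [-0.0, -0.0, -1.0]]
wrist_force: [-0.7, -0.1, -1.9]
width: 0.532
grasp_force: 84.6
```

```bash
python3 - <<'E'
from h import *
s,c=hand();print(s['eef_pos'],s['wrist_force'],np.degrees(np.arctan2(-s['orientation'][1,0],-s['orientation'][0,0])))
held(s,c,.0189)
E
```

```text
[ 0.60275265 -0.26732224  0.06178088] [-0.65770728 -0.12666015 -1.933372  ] 6.730192637682236
front edge x at y=0: 0.0492 (exp .048) slope -0.19 deg n=17/19 sides 0.045 -0.0435
```

Emit:
{"name": "servo_tool", "arguments": {
  "targets": [
    [0,0,0,0.04,0,-0.4,0],
    [0,0,0,0,0,-0.4,0],
    [0,0,0,0,0,-0.3,0],
    [0,0,0,0,0,0,0]
  ]
}}

```text
time: 44.8
eef_pos: [0.6021, -0.2667, 0.0376]
orientation: [[-0.993, -0.117, -0.002], [-0.117, 0.993, 0.002], [0.002, 0.002, -1.0]]
wrist_force: [-0.5, 0.2, -3.1]
width: 0.534
grasp_force: 84.6
```

Emit:
{"name": "servo_tool", "arguments": {
  "targets": [
    [0,0,0,0,0,-0.15,0],
    [0,0,0,0,0,-0.1,0],
    [0,0,0,0,0,0,0]
  ]
}}

```text
time: 45.1
eef_pos: [0.603, -0.2673, 0.034]
orientation: [[-0.993, -0.117, -0.0], [-0.117, 0.993, 0.0], [0.0, 0.0, -1.0]]
wrist_force: [0.6, -0.6, -2.4]
width: 0.532
grasp_force: 84.6
```

Emit:
{"name": "servo_tool", "arguments": {
  "targets": [
    [0,0,0,0,0,-0.06,0],
    [0,0,0,0,0,0,0]
  ]
}}

```text
time: 45.3
eef_pos: [0.6032, -0.2674, 0.0331]
orientation: [[-0.993, -0.117, 0.0], [-0.117, 0.993, -0.0], [-0.0, -0.0, -1.0]]
wrist_force: [0.5, 0.2, -2.6]
width: 0.532
grasp_force: 84.6
```

Emit:
{"name": "servo_tool", "arguments": {
  "targets": [
    [0,0,0,0,0,-0.06,0],
    [0,0,0,0,0,0,0]
  ]
}}

```text
time: 45.5
eef_pos: [0.6033, -0.2674, 0.033]
orientation: [[-0.993, -0.117, 0.0], [-0.117, 0.993, -0.0], [-0.0, -0.0, -1.0]]
wrist_force: [-3.1, 1.1, 5.7]
width: 0.536
grasp_force: 85.5
```

Emit:
{"name": "servo_tool", "arguments": {
  "targets": [
    [0,0,0,0,0,-0.06,0],
    [0,0,0,0,0,0,0]
  ]
}}

```text
time: 45.7
eef_pos: [0.6033, -0.2674, 0.0329]
orientation: [[-0.993, -0.117, -0.0], [-0.117, 0.993, -0.0], [0.0, -0.0, -1.0]]
wrist_force: [-7.0, 3.3, 13.4]
width: 0.531
grasp_force: 86.4
```

Emit:
{"name": "servo_tool", "arguments": {
  "targets": [
    [0,0,0,0,0,0,1],
    [0,0,0,0,0,0,1],
    [0,0,0,0,0,0,1],
    [0,0,0,0,0,1,1],
    [0,0,0,0,0,1,1]
  ]
}}

```text
time: 46.2
eef_pos: [0.6025, -0.2669, 0.07]
orientation: [[-0.993, -0.117, -0.002], [-0.117, 0.993, 0.001], [0.002, 0.001, -1.0]]
wrist_force: [0.4, 0.3, 0.7]
width: 1.002
grasp_force: 0.0
```

Emit:
{"name": "servo_tool", "arguments": {
  "targets": [
    [0,0,0,0,0,1,1],
    [0,0,0,0,0,1,1],
    [0,0,-0.018,-0.09,0.98,0.9,1],
    [0,0,-0.018,-0.09,0.98,0,1],
    [0,0,-0.018,-0.09,0.98,0,1]
  ]
}}

```text
time: 46.7
eef_pos: [0.5982, -0.2084, 0.1295]
orientation: [[-0.996, -0.089, 0.002], [-0.089, 0.996, -0.001], [-0.002, -0.001, -1.0]]
wrist_force: [0.1, -0.3, -0.1]
width: 1.0
grasp_force: 0.0
```

Emit:
{"name": "servo_tool", "arguments": {
  "targets": [
    [0,0,-0.018,-0.09,0.98,0,1],
    [0,0,-0.018,-0.09,0.98,0,1],
    [0,0,-0.018,-0.09,0.98,0,1],
    [0,0,-0.018,-0.09,0.98,0,1],
    [0,0,-0.018,-0.09,0.98,0,1]
  ]
}}

```text
time: 47.2
eef_pos: [0.5887, -0.1098, 0.1286]
orientation: [[-0.999, -0.045, 0.0], [-0.045, 0.999, -0.0], [-0.0, -0.0, -1.0]]
wrist_force: [-1.1, -0.0, 0.2]
width: 0.996
grasp_force: 0.0
```

Emit:
{"name": "servo_tool", "arguments": {
  "targets": [
    [0,0,-0.018,-0.09,0.98,0,1],
    [0,0,-0.018,-0.09,0.98,0,1],
    [0,0,-0.018,-0.09,0.98,0,1],
    [0,0,-0.018,-0.09,0.98,0,1],
    [0,0,-0.018,-0.09,0.98,0,1]
  ]
}}

```text
time: 47.7
eef_pos: [0.5797, -0.0117, 0.1286]
orientation: [[-1.0, 0.0, 0.0], [0.0, 1.0, -0.0], [-0.0, -0.0, -1.0]]
wrist_force: [0.1, 0.3, 0.3]
width: 1.0
grasp_force: 0.0
```

Emit:
{"name": "servo_tool", "arguments": {
  "targets": [
    [0,0,-0.018,-0.09,0.98,0,1],
    [0,0,-0.018,-0.09,0.98,0,1],
    [0,0,-0.018,-0.09,0.98,0,1],
    [0,0,-0.018,-0.09,0.98,0,1],
    [0,0,-0.018,-0.09,0.98,0,1]
  ]
}}

```text
time: 48.2
eef_pos: [0.5707, 0.0863, 0.1286]
orientation: [[-0.999, 0.045, 0.0], [0.045, 0.999, 0.0], [-0.0, 0.0, -1.0]]
wrist_force: [-0.1, -0.5, 0.9]
width: 1.001
grasp_force: 0.0
```

Emit:
{"name": "servo_tool", "arguments": {
  "targets": [
    [0,0,-0.018,-0.09,0.98,0,1],
    [0,0,-0.018,-0.09,0.98,0,1],
    [0,0,-0.018,-0.09,0.98,0,1],
    [0,0,-0.018,-0.09,0.98,0,1],
    [0,0,-0.018,-0.09,0.98,0,1]
  ]
}}

```text
time: 48.7
eef_pos: [0.5617, 0.1843, 0.1286]
orientation: [[-0.996, 0.09, 0.0], [0.09, 0.996, 0.0], [-0.0, 0.0, -1.0]]
wrist_force: [0.1, 0.6, 0.7]
width: 0.997
grasp_force: 0.0
```

Emit:
{"name": "servo_tool", "arguments": {
  "targets": [
    [0,0,-0.018,-0.09,0.98,0,1],
    [0,0,-0.018,-0.09,0.98,0,1],
    [0,0,-0.018,-0.09,0.98,0,1],
    [0,0,-0.018,-0.09,0.98,0,1],
    [0,0,-0.018,-0.09,0.98,0,1]
  ]
}}

```text
time: 49.2
eef_pos: [0.5527, 0.2823, 0.1285]
orientation: [[-0.991, 0.135, 0.0], [0.135, 0.991, 0.0], [-0.0, 0.0, -1.0]]
wrist_force: [0.3, 0.3, 0.5]
width: 1.001
grasp_force: 0.0
```

Emit:
{"name": "servo_tool", "arguments": {
  "targets": [
    [0,0,0,-0.09,0.98,0,1],
    [0,0,0,-0.09,0.98,0,1],
    [0,0,0,-0.09,0.98,0,1],
    [0,0,0,-0.09,0.98,0,1],
    [0,0,0,0,0.9,0,1]
  ]
}}

```text
time: 49.7
eef_pos: [0.5453, 0.3791, 0.1285]
orientation: [[-0.991, 0.134, -0.0], [0.134, 0.991, 0.0], [0.0, -0.0, -1.0]]
wrist_force: [-0.4, -0.8, -0.4]
width: 1.0
grasp_force: 0.0
```

Emit:
{"name": "servo_tool", "arguments": {
  "targets": [
    [0,0,0,0,0,0,1],
    [0,0,0,0,0,0,1]
  ]
}}

```text
time: 49.9
eef_pos: [0.5455, 0.3781, 0.1284]
orientation: [[-0.991, 0.133, -0.0], [0.133, 0.991, -0.001], [0.0, -0.001, -1.0]]
wrist_force: [-0.0, -0.1, 0.1]
width: 1.001
grasp_force: 0.0
```

Emit:
{"name": "servo_tool", "arguments": {
  "targets": [
    [0,0,-0.028,-0.07,0.02,-1,1],
    [0,0,0,0,0,-1,1],
    [0,0,0,0,0,-1,1],
    [0,0,0,0,0,-0.8,1],
    [0,0,0,0,0,-0.2,1]
  ]
}}

```text
time: 50.4
eef_pos: [0.543, 0.3769, 0.0462]
orientation: [[-0.989, 0.149, -0.004], [0.149, 0.989, -0.002], [0.003, -0.002, -1.0]]
wrist_force: [-1.1, -0.2, 1.0]
width: 1.002
grasp_force: 0.0
```

Emit:
{"name": "servo_tool", "arguments": {
  "targets": [
    [0,0,0,0,0,-0.08,1],
    [0,0,0,0,0,0,0],
    [0,0,0,0,0,0,0],
    [0,0,0,0,0,0,0],
    [0,0,0,0,0,0,0]
  ],
  "grip_force": 80
}}

```text
time: 50.9
eef_pos: [0.5452, 0.3789, 0.0488]
orientation: [[-0.989, 0.148, 0.003], [0.148, 0.989, 0.001], [-0.002, 0.002, -1.0]]
wrist_force: [0.1, 0.3, 6.4]
width: 0.534
grasp_force: 82.7
```

Emit:
{"name": "servo_tool", "arguments": {
  "targets": [
    [0,0,0,0,0,0,0]
  ]
}}

```text
time: 51.0
eef_pos: [0.5452, 0.3789, 0.0488]
orientation: [[-0.989, 0.148, 0.003], [0.148, 0.989, 0.001], [-0.002, 0.002, -1.0]]
wrist_force: [0.1, -0.0, 6.4]
width: 0.533
grasp_force: 82.7
```

Emit:
{"name": "servo_tool", "arguments": {
  "targets": [
    [0,0,0,0,0,0.3,0],
    [0,0,0,0,0,0.3,0],
    [0,0,0,0,0,0.3,0],
    [0,0,0,0,0,0.3,0],
    [0,0,0,0,0,0.4,0]
  ]
}}

```text
time: 51.5
eef_pos: [0.5439, 0.3778, 0.0795]
orientation: [[-0.989, 0.148, -0.001], [0.148, 0.989, -0.001], [0.001, -0.001, -1.0]]
wrist_force: [0.4, -0.4, -1.7]
width: 0.529
grasp_force: 84.5
```

Emit:
{"name": "servo_tool", "arguments": {
  "targets": [
    [0,0,0,0,0,0.8,0],
    [0,0,0,0,0,0.8,0],
    [0,0,0,0,0,0.8,0],
    [0,0,0,0,0,0,0],
    [0,0,0,0,0,0,0]
  ]
}}

```text
time: 52.0
eef_pos: [0.5445, 0.3784, 0.128]
orientation: [[-0.989, 0.148, 0.001], [0.148, 0.989, 0.001], [-0.001, 0.001, -1.0]]
wrist_force: [-0.5, -0.9, -0.5]
width: 0.529
grasp_force: 84.5
```

```bash
python3 - <<'E'
from h import *
s,c=hand();print(s['eef_pos'],s['wrist_force'],np.degrees(np.arctan2(-s['orientation'][1,0],-s['orientation'][0,0])))
held(s,c,.0189)
E
```

```text
[0.54453042 0.37842071 0.12802426] [-0.48270665 -0.86666641 -0.50383908] -8.523100544387711
front edge x at y=0: 0.0488 (exp .048) slope -0.34 deg n=19/19 sides 0.042499999999999996 -0.045
```

Emit:
{"name": "servo_tool", "arguments": {
  "targets": [
    [0,0,0.018,-0.08,-0.97,0,0],
    [0,0,0.018,-0.08,-0.97,0,0],
    [0,0,0.018,-0.08,-0.97,0,0],
    [0,0,0.018,-0.08,-0.97,0,0],
    [0,0,0.018,-0.08,-0.97,0,0]
  ]
}}

```text
time: 52.55
eef_pos: [0.5352, 0.2803, 0.1258]
orientation: [[-0.995, 0.103, -0.002], [0.103, 0.995, -0.001], [0.002, -0.001, -1.0]]
wrist_force: [0.2, -0.3, -1.5]
width: 0.532
grasp_force: 84.5
```

Emit:
{"name": "servo_tool", "arguments": {
  "targets": [
    [0,0,0.018,-0.08,-0.97,0,0],
    [0,0,0.018,-0.08,-0.97,0,0],
    [0,0,0.018,-0.08,-0.97,0,0],
    [0,0,0.018,-0.08,-0.97,0,0],
    [0,0,0.018,-0.08,-0.97,0,0]
  ]
}}

```text
time: 53.05
eef_pos: [0.5272, 0.1834, 0.126]
orientation: [[-0.998, 0.058, -0.002], [0.058, 0.998, -0.0], [0.002, -0.0, -1.0]]
wrist_force: [-0.2, 0.2, -1.8]
width: 0.533
grasp_force: 84.5
```

Emit:
{"name": "servo_tool", "arguments": {
  "targets": [
    [0,0,0.018,-0.08,-0.97,0,0],
    [0,0,0.018,-0.08,-0.97,0,0],
    [0,0,0.018,-0.08,-0.97,0,0],
    [0,0,0.018,-0.08,-0.97,0,0],
    [0,0,0.018,-0.08,-0.97,0,0]
  ]
}}

```text
time: 53.55
eef_pos: [0.5192, 0.0865, 0.1261]
orientation: [[-1.0, 0.013, -0.002], [0.013, 1.0, 0.0], [0.002, 0.0, -1.0]]
wrist_force: [-0.1, 0.1, -2.7]
width: 0.537
grasp_force: 84.5
```

Emit:
{"name": "servo_tool", "arguments": {
  "targets": [
    [0,0,0.018,-0.08,-0.97,0,0],
    [0,0,0.018,-0.08,-0.97,0,0],
    [0,0,0.018,-0.08,-0.97,0,0],
    [0,0,0.018,-0.08,-0.97,0,0],
    [0,0,0.018,-0.08,-0.97,0,0]
  ]
}}

```text
time: 54.05
eef_pos: [0.5112, -0.0103, 0.1261]
orientation: [[-1.0, -0.032, -0.002], [-0.032, 1.0, 0.0], [0.002, 0.001, -1.0]]
wrist_force: [-0.9, 0.2, -2.7]
width: 0.534
grasp_force: 84.5
```

Emit:
{"name": "servo_tool", "arguments": {
  "targets": [
    [0,0,0.018,-0.08,-0.97,0,0],
    [0,0,0.018,-0.08,-0.97,0,0],
    [0,0,0.018,-0.08,-0.97,0,0],
    [0,0,0.018,-0.08,-0.97,0,0],
    [0,0,0.018,-0.08,-0.97,0,0]
  ]
}}

```text
time: 54.55
eef_pos: [0.5033, -0.1072, 0.1261]
orientation: [[-0.997, -0.076, -0.002], [-0.076, 0.997, 0.001], [0.002, 0.001, -1.0]]
wrist_force: [0.9, -0.0, -1.5]
width: 0.533
grasp_force: 84.5
```

Emit:
{"name": "servo_tool", "arguments": {
  "targets": [
    [0,0,0.018,-0.08,-0.97,0,0],
    [0,0,0.018,-0.08,-0.97,0,0],
    [0,0,0.018,-0.08,-0.97,0,0],
    [0,0,0.018,-0.08,-0.97,0,0],
    [0,0,0.018,-0.08,-0.97,0,0]
  ]
}}

```text
time: 55.05
eef_pos: [0.4953, -0.2041, 0.1261]
orientation: [[-0.993, -0.121, -0.002], [-0.121, 0.993, 0.001], [0.001, 0.001, -1.0]]
wrist_force: [-0.4, 0.5, -1.4]
width: 0.533
grasp_force: 84.5
```

Emit:
{"name": "servo_tool", "arguments": {
  "targets": [
    [0,0,0,-0.05,-0.97,0,0],
    [0,0,0,-0.05,-0.97,0,0],
    [0,0,0,-0.03,-0.97,0,0],
    [0,0,0,0,0,0,0],
    [0,0,0,0,0,0,0]
  ]
}}

```text
time: 55.55
eef_pos: [0.4933, -0.2622, 0.1267]
orientation: [[-0.993, -0.12, -0.0], [-0.12, 0.993, 0.001], [0.0, 0.001, -1.0]]
wrist_force: [1.2, 0.8, -2.3]
width: 0.533
grasp_force: 84.5
```

```bash
python3 - <<'E'
from h import *
s,c=hand();print(s['eef_pos'],s['wrist_force'],np.degrees(np.arctan2(-s['orientation'][1,0],-s['orientation'][0,0])))
held(s,c,.0189)
E
```

```text
[ 0.4932855  -0.2621662   0.12670365] [ 1.24121028  0.83068113 -2.29129001] 6.883876108660288
front edge x at y=0: 0.0533 (exp .048) slope 13.59 deg n=4/19 sides 0.045 -0.044
```

Next: 17 mm more in -y, then a staged descent.

Emit:
{"name": "servo_tool", "arguments": {
  "targets": [
    [0,0,-0.005,0.02,-0.86,-0.5,0],
    [0,0,0,0,0,-1,0],
    [0,0,0,0,0,-1,0],
    [0,0,0,0,0,-0.7,0],
    [0,0,0,0,0,0,0]
  ]
}}

```text
time: 56.1
eef_pos: [0.4926, -0.2772, 0.0608]
orientation: [[-0.993, -0.119, -0.004], [-0.119, 0.993, 0.003], [0.003, 0.004, -1.0]]
wrist_force: [0.1, -0.7, -1.8]
width: 0.534
grasp_force: 84.5
```

Emit:
{"name": "servo_tool", "arguments": {
  "targets": [
    [0,0,0,0,0,0,0]
  ]
}}

```text
time: 56.2
eef_pos: [0.4941, -0.2787, 0.0632]
orientation: [[-0.993, -0.119, -0.0], [-0.119, 0.993, 0.0], [0.0, 0.0, -1.0]]
wrist_force: [0.5, 0.1, -1.9]
width: 0.53
grasp_force: 84.5
```

```bash
python3 - <<'E'
from h import *
s,c=hand();print(s['eef_pos'],s['wrist_force'],np.degrees(np.arctan2(-s['orientation'][1,0],-s['orientation'][0,0])))
held(s,c,.0189)
E
```

```text
[ 0.49411068 -0.2787161   0.06323397] [ 0.53510232  0.05793453 -1.91705175] 6.839427449415498
front edge x at y=0: 0.0548 (exp .048) slope 14.06 deg n=4/19 sides 0.045 -0.044
```

Emit:
{"name": "servo_tool", "arguments": {
  "targets": [
    [0,0,0,0,-0.03,-0.4,0],
    [0,0,0,0,0,-0.4,0],
    [0,0,0,0,0,0,0]
  ]
}}

```text
time: 56.55
eef_pos: [0.4932, -0.2792, 0.0459]
orientation: [[-0.993, -0.118, -0.002], [-0.118, 0.993, 0.001], [0.001, 0.001, -1.0]]
wrist_force: [-0.7, -0.3, -2.1]
width: 0.53
grasp_force: 84.5
```

Emit:
{"name": "servo_tool", "arguments": {
  "targets": [
    [0,0,0,0,0,-0.35,0],
    [0,0,0,0,0,0,0]
  ]
}}

```text
time: 56.75
eef_pos: [0.4934, -0.2793, 0.0391]
orientation: [[-0.993, -0.118, -0.001], [-0.118, 0.993, 0.001], [0.001, 0.001, -1.0]]
wrist_force: [0.3, 0.0, -2.4]
width: 0.532
grasp_force: 84.5
```

Emit:
{"name": "servo_tool", "arguments": {
  "targets": [
    [0,0,0,0,0,-0.15,0],
    [0,0,0,0,0,-0.1,0],
    [0,0,0,0,0,0,0]
  ]
}}

```text
time: 57.05
eef_pos: [0.4937, -0.2797, 0.0347]
orientation: [[-0.993, -0.118, -0.0], [-0.118, 0.993, 0.0], [0.0, 0.0, -1.0]]
wrist_force: [-2.5, -0.7, -2.7]
width: 0.532
grasp_force: 84.5
```

Emit:
{"name": "servo_tool", "arguments": {
  "targets": [
    [0,0,0,0,0,-0.06,0],
    [0,0,0,0,0,0,0]
  ]
}}

```text
time: 57.25
eef_pos: [0.4938, -0.2797, 0.0338]
orientation: [[-0.993, -0.118, -0.0], [-0.118, 0.993, 0.0], [0.0, 0.0, -1.0]]
wrist_force: [-1.9, 0.1, -3.0]
width: 0.538
grasp_force: 84.5
```

Emit:
{"name": "servo_tool", "arguments": {
  "targets": [
    [0,0,0,0,0,-0.06,0],
    [0,0,0,0,0,0,0]
  ]
}}

```text
time: 57.45
eef_pos: [0.4937, -0.2798, 0.0329]
orientation: [[-0.993, -0.118, -0.001], [-0.118, 0.993, -0.0], [0.001, -0.0, -1.0]]
wrist_force: [-4.7, -0.6, 2.3]
width: 0.533
grasp_force: 85.0
```

Emit:
{"name": "servo_tool", "arguments": {
  "targets": [
    [0,0,0,-0.03,0,-0.06,0],
    [0,0,0,0,0,0,0]
  ]
}}

```text
time: 57.65
eef_pos: [0.4936, -0.2799, 0.0328]
orientation: [[-0.993, -0.119, 0.0], [-0.119, 0.993, -0.0], [-0.0, -0.0, -1.0]]
wrist_force: [-6.1, 2.4, 10.0]
width: 0.532
grasp_force: 85.7
```

Emit:
{"name": "servo_tool", "arguments": {
  "targets": [
    [0,0,0,0,0,0,1],
    [0,0,0,0,0,0,1],
    [0,0,0,0,0,0,1],
    [0,0,0,0,0,1,1],
    [0,0,0,0,0,1,1]
  ]
}}

```text
time: 58.15
eef_pos: [0.493, -0.2793, 0.0712]
orientation: [[-0.993, -0.118, -0.001], [-0.118, 0.993, 0.001], [0.001, 0.001, -1.0]]
wrist_force: [0.7, 0.8, 0.5]
width: 0.996
grasp_force: 0.0
```

Emit:
{"name": "servo_tool", "arguments": {
  "targets": [
    [0,0,0,0,0,1,0],
    [0,0,0,0,0,1,0],
    [0,0,0,0,0,1,0],
    [0,0,0,0,0,1,0],
    [0,0,0,0,0,1,0]
  ]
}}

```text
time: 58.65
eef_pos: [0.4935, -0.2797, 0.1723]
orientation: [[-0.993, -0.118, 0.001], [-0.118, 0.993, -0.0], [-0.001, -0.0, -1.0]]
wrist_force: [1.3, -0.3, 0.5]
width: 0.138
grasp_force: 0.0
```

Emit:
{"name": "servo_tool", "arguments": {
  "targets": [
    [0,0,0,-0.3,0.8,1,0],
    [0,0,0,-0.3,0.8,0,0],
    [0,0,0,-0.3,0.8,0,0],
    [0,0,0,0,0,0,0],
    [0,0,0,0,0,0,0]
  ]
}}

```text
time: 59.15
eef_pos: [0.4757, -0.2319, 0.1916]
orientation: [[-0.993, -0.119, 0.001], [-0.119, 0.993, -0.001], [-0.001, -0.001, -1.0]]
wrist_force: [0.6, 0.2, -0.6]
width: -0.002
grasp_force: 0.0
```

```bash
python3 - <<'E'
from h import *
c=snap('wrist','w9.png');t=snap('top','top9.png');s=snap('side','side9.png')
a=cv2.imread('pics/w9.png');b=cv2.imread('pics/top9.png')[110:280,170:430];d=cv2.imread('pics/side9.png')[160:330,220:450]
o=np.hstack([cv2.resize(b,(367,240)),cv2.resize(d,(325,240))])
o=np.hstack([o,np.zeros((240,692-o.shape[1],3),'uint8')])
cv2.imwrite('pics/v9.png',np.vstack([cv2.resize(a,(692,350))[:350],o])); print(bot.state()['eef_pos'])
E
```

```text
[ 0.47565285 -0.23245029  0.19145504]
```

View pics/v9.png

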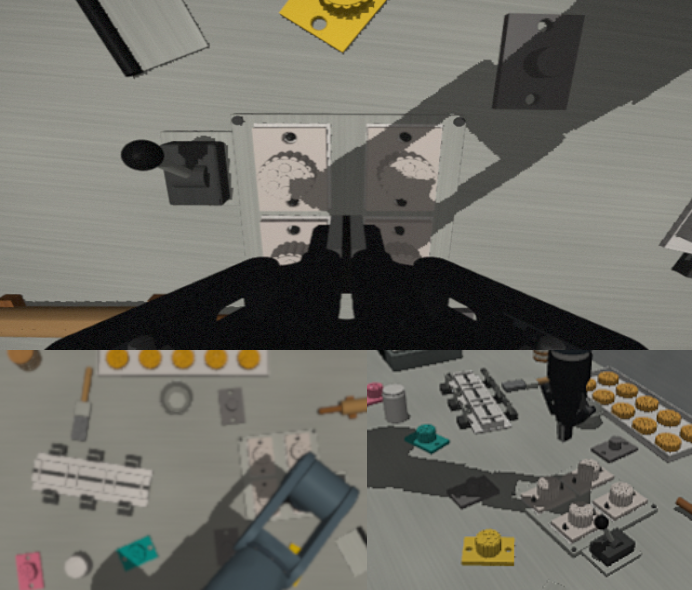

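Everything is in place: four white dies on the bed, the rail empty, both blanks flat with knobs up, the decoys and bystanders untouched, and the lever open. Now I'll lock the lever.

Emit:
{"name": "servo_tool", "arguments": {
  "targets": [
    [0,0,0,-0.4,-0.89,0,0],
    [0,0,0,-0.4,-0.89,0,0],
    [0,0,0,-0.4,-0.89,0,0],
    [0,0,0,-0.4,-0.89,0,0],
    [0,0,0,-0.4,-0.89,0,0]
  ]
}}

```text
time: 59.8
eef_pos: [0.435, -0.3221, 0.1913]
orientation: [[-0.993, -0.118, -0.0], [-0.118, 0.993, 0.0], [0.0, 0.0, -1.0]]
wrist_force: [0.4, -0.1, -0.4]
width: 0.002
grasp_force: 0.0
```

Emit:
{"name": "servo_tool", "arguments": {
  "targets": [
    [0,0,0,0,-0.89,0,0],
    [0,0,0,0,-0.89,0,0],
    [0,0,0,0,-0.89,0,0],
    [0,0,0,0,0,0,0],
    [0,0,0,0,0,0,0]
  ]
}}

```text
time: 60.3
eef_pos: [0.4354, -0.3744, 0.1911]
orientation: [[-0.993, -0.118, -0.0], [-0.118, 0.993, 0.001], [0.0, 0.001, -1.0]]
wrist_force: [-1.3, 0.0, 0.1]
width: 0.001
grasp_force: 0.0
```

Emit:
{"name": "servo_tool", "arguments": {
  "targets": [
    [0,0,0,0,0,-1,0],
    [0,0,0,0,0,-1,0],
    [0,0,0,0,0,-1,0],
    [0,0,0,0,0,-1,0],
    [0,0,0,0,0,-0.85,0]
  ]
}}

```text
time: 60.8
eef_pos: [0.4354, -0.3729, 0.0934]
orientation: [[-0.993, -0.12, -0.001], [-0.12, 0.993, 0.001], [0.0, 0.001, -1.0]]
wrist_force: [-0.2, 0.1, -0.2]
width: -0.001
grasp_force: 0.0
```

Emit:
{"name": "servo_tool", "arguments": {
  "targets": [
    [0,0,0,0,0,0,0],
    [0,0,0,0,0,0,0]
  ]
}}

```text
time: 61.0
eef_pos: [0.4356, -0.3735, 0.0946]
orientation: [[-0.993, -0.119, -0.0], [-0.119, 0.993, 0.001], [0.0, 0.001, -1.0]]
wrist_force: [1.1, -0.1, 0.5]
width: 0.003
grasp_force: 0.0
```

Emit:
{"name": "servo_tool", "arguments": {
  "targets": [
    [0,0,0,0.76,0.09,0,0],
    [0,0,0,0.76,0.09,0,0],
    [0,0,0,0.76,0.09,0,0],
    [0,0,0,0.76,0.09,0,0],
    [0,0,0,0.76,0.09,0,0]
  ]
}}

```text
time: 61.5
eef_pos: [0.5134, -0.3648, 0.0949]
orientation: [[-0.993, -0.119, 0.001], [-0.119, 0.993, -0.001], [-0.001, -0.001, -1.0]]
wrist_force: [-1.6, -0.7, -1.2]
width: 0.0
grasp_force: 0.6
```

Emit:
{"name": "servo_tool", "arguments": {
  "targets": [
    [0,0,0,0.1,0.01,0,0],
    [0,0,0,0.1,0.01,0,0]
  ]
}}

```text
time: 61.7
eef_pos: [0.5163, -0.3643, 0.0945]
orientation: [[-0.993, -0.12, 0.0], [-0.12, 0.993, -0.0], [-0.0, -0.0, -1.0]]
wrist_force: [-0.6, 0.1, -0.3]
width: 0.0
grasp_force: 0.3
```

Emit:
{"name": "servo_tool", "arguments": {
  "targets": [
    [0,0,0,0.15,0.02,0,0],
    [0,0,0,0.1,0.01,0,0]
  ]
}}

```text
time: 61.9
eef_pos: [0.5201, -0.364, 0.0943]
orientation: [[-0.993, -0.118, -0.001], [-0.118, 0.993, 0.0], [0.001, 0.0, -1.0]]
wrist_force: [-0.6, -0.1, -1.1]
width: -0.005
grasp_force: 0.5
```

Emit:
{"name": "servo_tool", "arguments": {
  "targets": [
    [0,0,0,0.1,0.01,0,0],
    [0,0,0,0,0,0,0]
  ]
}}

```text
time: 62.1
eef_pos: [0.5221, -0.364, 0.0944]
orientation: [[-0.993, -0.118, -0.0], [-0.118, 0.993, 0.0], [0.0, 0.0, -1.0]]
wrist_force: [-0.8, 0.3, -0.5]
width: -0.002
grasp_force: 0.4
```

Emit:
{"name": "servo_tool", "arguments": {
  "targets": [
    [0,0,0,0.1,0.01,0,0],
    [0,0,0,0,0,0,0]
  ]
}}

```text
time: 62.3
eef_pos: [0.5225, -0.3639, 0.0942]
orientation: [[-0.993, -0.118, -0.004], [-0.118, 0.993, 0.001], [0.004, 0.001, -1.0]]
wrist_force: [-8.1, -0.8, 2.7]
width: -0.002
grasp_force: 4.0
```

Emit:
{"name": "servo_tool", "arguments": {
  "targets": [
    [0,0,0,0.1,0.01,0,0],
    [0,0,0,0,0,0,0]
  ]
}}

```text
time: 62.5
eef_pos: [0.5228, -0.3639, 0.0942]
orientation: [[-0.993, -0.118, -0.007], [-0.118, 0.993, 0.001], [0.007, 0.002, -1.0]]
wrist_force: [-15.0, -0.2, 5.5]
width: 0.0
grasp_force: 7.5
```

Emit:
{"name": "servo_tool", "arguments": {
  "targets": [
    [0,0,0,0.1,0.01,0,0],
    [0,0,0,0,0,0,0]
  ]
}}

```text
time: 62.7
eef_pos: [0.523, -0.3639, 0.0941]
orientation: [[-0.993, -0.118, -0.011], [-0.118, 0.993, 0.002], [0.011, 0.003, -1.0]]
wrist_force: [-21.6, 0.3, 9.2]
width: -0.003
grasp_force: 11.1
```

Emit:
{"name": "servo_tool", "arguments": {
  "targets": [
    [0,0,0,-0.5,-0.06,0,0],
    [0,0,0,-1,-0.1,0,0],
    [0,0,0,0,0,1,0],
    [0,0,0,0,0,1,0],
    [0,0,0,0,0,1,0]
  ]
}}

```text
time: 63.2
eef_pos: [0.4984, -0.3667, 0.1554]
orientation: [[-0.993, -0.118, 0.001], [-0.118, 0.993, -0.0], [-0.001, -0.0, -1.0]]
wrist_force: [-0.0, 0.0, 0.1]
width: 0.002
grasp_force: 0.0
```

Emit:
{"name": "servo_tool", "arguments": {
  "targets": [
    [0,0,0,-0.5,0,1,0],
    [0,0,0,-1,0,1,0],
    [0,0,0,-1,0,1,0],
    [0,0,0,-1,0,0,0],
    [0,0,0,0,0,0,0]
  ]
}}

```text
time: 63.7
eef_pos: [0.4273, -0.3671, 0.2157]
orientation: [[-0.993, -0.117, 0.001], [-0.117, 0.993, -0.002], [-0.001, -0.002, -1.0]]
wrist_force: [0.1, 0.5, -0.2]
width: 0.002
grasp_force: 0.0
```

```bash
python3 - <<'E'
from h import *
c=snap('wrist','w10.png');s=snap('side','side10.png')
a=cv2.imread('pics/w10.png');d=cv2.imread('pics/side10.png')[200:340,300:450]
cv2.imwrite('pics/v10.png',np.hstack([cv2.resize(a,(480,300)),cv2.resize(d,(320,300))])); print(bot.state()['eef_pos'])
E
```

```text
[ 0.42856581 -0.36669417  0.21477104]
```

View pics/v10.png

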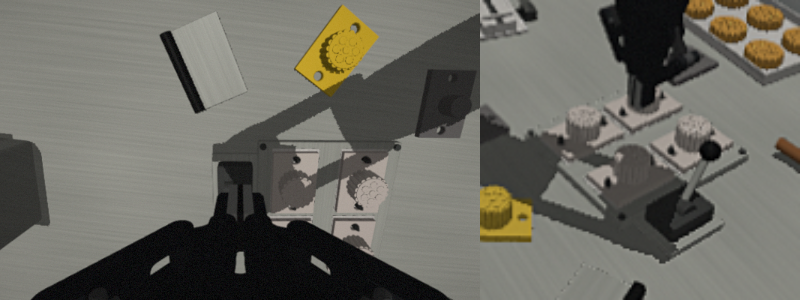

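The side view shows the lever leaning to +x, which is locked. All four dies are flush and the robot is clear. I'll hand in.

```bash
python3 -c "
from station import bot
print(bot.close_job())"
```

```text
the job is handed in; nothing more can be done
None
```

The job is handed in: I opened the lever, set both blanks flat on the table knob up, seated all four white dies flush, and locked the lever at its end stop, in about 64 s of robot time; the system returned no verdict.

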